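Heft the ground-flush hubs and bin them in the cabinet drawer

ROBOT

A 6-joint arm with a two-finger parallel gripper is mounted at the origin on the work surface. World frame = base frame: x ahead of the robot, y to its left, z up, the work surface at z = 0. Lengths are in m, angles in rad, forces in N, time in s.
With the tool pointing down it reaches from about 0.375 to 0.9 m from the base axis. Payload 3.1 kg.
Tool frame: the origin (TCP) lies on the mounting face of the last link; the fingertips stand 182 mm ahead of it and the grasp point (between the pads) lies 164 mm ahead of it (manip.tcp_to_grasp is the distance from the TCP to the grasp point, in m); z points along the fingers, y is the line along which they close (so a half turn about z gives the same grasp; the last joint's range is limited). The gripper opens to 87 mm and grips with 3 to 60 N. Pads are 19 mm wide; open, the fingers measure 117 mm over their backs; the gripper's body (75 mm by 190 mm) begins 51 mm behind the grasp point.
Start: joints at [0.95, 0.527, 1.433, -0, 1.181, -0.178], TCP at [0.268, 0.565, 0.405] pointing down, gripper open.
Joint ranges: [-3.08, 3.08], [-0.75, 2.2], [0.22, 2.44], [-1.43, 4.57], [0, 2.65], [-2.85, 2.85]. Speed limits (rad/s): [2.79, 2.79, 3.14, 3.14, 3.14, 3.14].

INTERFACE

Orientations are given as a unit quaternion [x, y, z, w].
In Python, from cell import telemetry, vision, order, manip gives the robot as it stands.
- The arm moves only by the shell command python3 -m handwheel 'ROWS' [OPENING] [FORCE]. ROWS is JSON, one flat list of numbers, 6 for each row, row after row: the shift along the tool's x, y, z in cm, then the turn, a rotation vector about the tool's x, y, z in rad. A call has 1 to 20 rows; each row shifts and turns the commanded pose from where the row before left it, along the tool's axes as they then stand; what a row does not reach is not made up. A row lasts 1/12 s, in which the tool goes at most 41.7 mm and 7.16 degrees, less where a joint would pass 70% of its speed; a pose out of reach is approached as far as the arm can. A call with a gripper value outside its range is refused whole. OPENING is the opening, from 0 (shut) to 1 (fully open), set as the call begins (- or left out, the last holds). The fingers move at their own pace and stop on an object; FORCE is the grip in N (left out, the last holds). Time passes only in rows, so rows that do not move let the fingers close. It gives the time, the measured TCP pose, the force, the opening and the grip force at its end, in the units of the state.
- telemetry.read_state(): the state, without advancing time (a new reading comes with each control period).
- vision.read_camera(name): name is "scene" or "side" or "wrist"; returns a dict with "pixels" (384x512x3 uint8, blue, green, red), "fx", "fy", "cx", "cy" (pixels), "R" (3x3) and "t" (3): a world point X has camera coordinates R X + t; the wrist camera has in their place "tool_from_camera" (4x4, takes a point from camera to tool coordinates, whose origin is the TCP and whose axes are the flange's). Camera axes: x right, y down, z forward; pixel columns grow to the right and rows downward; lengths in m; the calibration is good to about 2 mm. The wrist camera is an equidistant fisheye: a pixel r from the principal point sees the ray r / f radians off the axis. A picture is of the moment at which its call begins: read the wrist's pose just before it. There is no depth.
- order.finish_job(): hands the job in; it is judged then, once.
The state is a dict: "time": time; "joints": joint angles; "qvel": joint speeds; "joint_efforts": joint torques, N m; "tcp_pos": TCP position; "tool_rot": TCP orientation; "force": force on the tool from outside, world axes, zero at the start; "ft_torque": the same for the moment, N m; "width": finger opening in m; "grasp_force": force on a finger pad.
Only numpy, scipy, OpenCV 4.12 (cv2) and the standard library are available. Lean on these libraries where they do the work, as an engineer would, in place of code of your own. Each camera call takes 0.05 s, during which the arm holds its last target. There are 200 camera calls.

TASK

The steel hubs on the bench have had their welds ground flush and now look alike, so only their weight tells them apart when lifted: solid ones weigh about 680 g, grit-filled ones about 475 g, hollow ones about 275 g. Pull open the upper drawer of the bench cabinet by its handle, put every hub into its compartment - as the robot sees the drawer, solid ones on the left, grit-filled ones in the middle, hollow ones on the right - and push the drawer fully shut. Leave the lower drawer shut and the other things on the bench where they are.

Things in the scene. Friction and masses are not known exactly. Their poses are not given: they have to be found in the camera images.
- cabinet: fixed two-drawer steel bench cabinet, 380 mm wide (y), 262 mm deep (x), 150 mm high; origin at the middle of the lower edge of its front, on the bench; x points into the cabinet, away from the drawer fronts, y to the left as the robot sees it; the drawer fronts stand 16 mm out of that front and the top panel overhangs it by 6 mm
- drawer_upper (a joint): slide of the upper drawer in m: 0 fully shut, 0.175 fully open, towards -x of the cabinet; slides with about 3 N of friction and stays where it is left; it may start a little ajar
- handle (a point): middle of the bar handle of the upper drawer (moves with it): a horizontal bar about 12 mm thick, 130 mm long along the cabinet's y, its centre line 42 mm out from the drawer's front panel, 116 mm above the bench and 34 mm below the cabinet's top; can be pinched from above
- drawer_lower (a joint): slide of the lower, empty drawer in m: 0 fully shut; to be left shut
- bay_left (a point): point on the floor of the left compartment of the upper drawer, midway between its side walls, 40 mm behind the front panel (moves with the drawer). Compartment inside: 206 mm long (x) by 111 mm wide (y), walls 6 mm thick and 35 mm high, front panel 62 mm above the floor, which is a black rubber mat (drawer_mat). x points into the cabinet, y to the left as the robot sees it, z up
- bay_mid (a point): point on the floor of the middle compartment of the upper drawer, midway between its side walls, 40 mm behind the front panel (moves with the drawer). Compartment inside: 206 mm long (x) by 108 mm wide (y), walls 6 mm thick and 35 mm high, front panel 62 mm above the floor, which is a black rubber mat (drawer_mat). x points into the cabinet, y to the left as the robot sees it, z up
- bay_right (a point): point on the floor of the right compartment of the upper drawer, midway between its side walls, 40 mm behind the front panel (moves with the drawer). Compartment inside: 206 mm long (x) by 111 mm wide (y), walls 6 mm thick and 35 mm high, front panel 62 mm above the floor, which is a black rubber mat (drawer_mat). x points into the cabinet, y to the left as the robot sees it, z up
- hub_a: one of up to six look-alike turned steel hubs (absent ones read None): flange 64 mm diameter, 8 mm thick, with a barrel 44 mm diameter, 40 mm tall on it, 48 mm in all; origin at the centre of the flange's underside, z up the barrel; at the start it stands on its flange on the bench top (z = 0). It may be solid, grit-filled or hollow, each mass within 5 % of 680, 475 or 275 g; nothing but its mass shows which, and there may be none, one or two of a kind
- hub_b: one of up to six look-alike turned steel hubs (absent ones read None): flange 64 mm diameter, 8 mm thick, with a barrel 44 mm diameter, 40 mm tall on it, 48 mm in all; origin at the centre of the flange's underside, z up the barrel; at the start it stands on its flange on the bench top (z = 0). It may be solid, grit-filled or hollow, each mass within 5 % of 680, 475 or 275 g; nothing but its mass shows which, and there may be none, one or two of a kind
- hub_c: one of up to six look-alike turned steel hubs (absent ones read None): flange 64 mm diameter, 8 mm thick, with a barrel 44 mm diameter, 40 mm tall on it, 48 mm in all; origin at the centre of the flange's underside, z up the barrel; at the start it stands on its flange on the bench top (z = 0). It may be solid, grit-filled or hollow, each mass within 5 % of 680, 475 or 275 g; nothing but its mass shows which, and there may be none, one or two of a kind
- hub_d: one of up to six look-alike turned steel hubs (absent ones read None): flange 64 mm diameter, 8 mm thick, with a barrel 44 mm diameter, 40 mm tall on it, 48 mm in all; origin at the centre of the flange's underside, z up the barrel; at the start it stands on its flange on the bench top (z = 0). It may be solid, grit-filled or hollow, each mass within 5 % of 680, 475 or 275 g; nothing but its mass shows which, and there may be none, one or two of a kind
- hub_e: one of up to six look-alike turned steel hubs (absent ones read None): flange 64 mm diameter, 8 mm thick, with a barrel 44 mm diameter, 40 mm tall on it, 48 mm in all; origin at the centre of the flange's underside, z up the barrel; at the start it stands on its flange on the bench top (z = 0). It may be solid, grit-filled or hollow, each mass within 5 % of 680, 475 or 275 g; nothing but its mass shows which, and there may be none, one or two of a kind
- hub_f: one of up to six look-alike turned steel hubs (absent ones read None): flange 64 mm diameter, 8 mm thick, with a barrel 44 mm diameter, 40 mm tall on it, 48 mm in all; origin at the centre of the flange's underside, z up the barrel; at the start it stands on its flange on the bench top (z = 0). It may be solid, grit-filled or hollow, each mass within 5 % of 680, 475 or 275 g; nothing but its mass shows which, and there may be none, one or two of a kind
- grinder: cordless angle grinder lying on the bench with its 115 mm disc upward, about 290 mm long; origin under the gear head; to be left alone
- discs: short stack of cutting discs, 115 mm diameter, 12 mm high; origin under its centre; to be left alone
- magnet: square welding magnet, 90 x 90 x 19 mm; origin under its centre; to be left alone
- tape: tape measure, 75 x 40 x 68 mm; origin under its centre; to be left alone
Mind the look-alikes: they are no part of the job. Leave any orange look-alike of the hub_b alone.

How it is judged:
On the way, in this order (a step that is already met when the one before it is completed fails the run):
1. the upper drawer is pulled open (at least 0.10 m) (value of joint drawer_upper above 0.1 m), for 0.2 s.
2. every hub lies at rest in the compartment of its kind, the drawer still open (((x of hub_a in the frame of bay_left between -0.042 and 0.168 m and y of hub_a in the frame of bay_left between -0.054 and 0.054 m and z of hub_a in the frame of bay_left between -0.012 and 0.045 m and contact force between hub_a and drawer_mat above 5.66 N) or (x of hub_a in the frame of bay_mid between -0.042 and 0.168 m and y of hub_a in the frame of bay_mid between -0.054 and 0.054 m and z of hub_a in the frame of bay_mid between -0.012 and 0.045 m and contact force between hub_a and drawer_mat between 3.68 and 5.66 N) or (x of hub_a in the frame of bay_right between -0.042 and 0.168 m and y of hub_a in the frame of bay_right between -0.054 and 0.054 m and z of hub_a in the frame of bay_right between -0.012 and 0.045 m and contact force between hub_a and drawer_mat between 1.5 and 3.68 N)) and linear speed of each of hub_a, hub_b, hub_c, hub_d, hub_e, hub_f below 0.03 m/s and ((x of hub_b in the frame of bay_left between -0.042 and 0.168 m and y of hub_b in the frame of bay_left between -0.054 and 0.054 m and z of hub_b in the frame of bay_left between -0.012 and 0.045 m and contact force between hub_b and drawer_mat above 5.66 N) or (x of hub_b in the frame of bay_mid between -0.042 and 0.168 m and y of hub_b in the frame of bay_mid between -0.054 and 0.054 m and z of hub_b in the frame of bay_mid between -0.012 and 0.045 m and contact force between hub_b and drawer_mat between 3.68 and 5.66 N) or (x of hub_b in the frame of bay_right between -0.042 and 0.168 m and y of hub_b in the frame of bay_right between -0.054 and 0.054 m and z of hub_b in the frame of bay_right between -0.012 and 0.045 m and contact force between hub_b and drawer_mat between 1.5 and 3.68 N)) and ((x of hub_c in the frame of bay_left between -0.042 and 0.168 m and y of hub_c in the frame of bay_left between -0.054 and 0.054 m and z of hub_c in the frame of bay_left between -0.012 and 0.045 m and contact force between hub_c and drawer_mat above 5.66 N) or (x of hub_c in the frame of bay_mid between -0.042 and 0.168 m and y of hub_c in the frame of bay_mid between -0.054 and 0.054 m and z of hub_c in the frame of bay_mid between -0.012 and 0.045 m and contact force between hub_c and drawer_mat between 3.68 and 5.66 N) or (x of hub_c in the frame of bay_right between -0.042 and 0.168 m and y of hub_c in the frame of bay_right between -0.054 and 0.054 m and z of hub_c in the frame of bay_right between -0.012 and 0.045 m and contact force between hub_c and drawer_mat between 1.5 and 3.68 N)) and ((x of hub_d in the frame of bay_left between -0.042 and 0.168 m and y of hub_d in the frame of bay_left between -0.054 and 0.054 m and z of hub_d in the frame of bay_left between -0.012 and 0.045 m and contact force between hub_d and drawer_mat above 5.66 N) or (x of hub_d in the frame of bay_mid between -0.042 and 0.168 m and y of hub_d in the frame of bay_mid between -0.054 and 0.054 m and z of hub_d in the frame of bay_mid between -0.012 and 0.045 m and contact force between hub_d and drawer_mat between 3.68 and 5.66 N) or (x of hub_d in the frame of bay_right between -0.042 and 0.168 m and y of hub_d in the frame of bay_right between -0.054 and 0.054 m and z of hub_d in the frame of bay_right between -0.012 and 0.045 m and contact force between hub_d and drawer_mat between 1.5 and 3.68 N)) and ((x of hub_e in the frame of bay_left between -0.042 and 0.168 m and y of hub_e in the frame of bay_left between -0.054 and 0.054 m and z of hub_e in the frame of bay_left between -0.012 and 0.045 m and contact force between hub_e and drawer_mat above 5.66 N) or (x of hub_e in the frame of bay_mid between -0.042 and 0.168 m and y of hub_e in the frame of bay_mid between -0.054 and 0.054 m and z of hub_e in the frame of bay_mid between -0.012 and 0.045 m and contact force between hub_e and drawer_mat between 3.68 and 5.66 N) or (x of hub_e in the frame of bay_right between -0.042 and 0.168 m and y of hub_e in the frame of bay_right between -0.054 and 0.054 m and z of hub_e in the frame of bay_right between -0.012 and 0.045 m and contact force between hub_e and drawer_mat between 1.5 and 3.68 N)) and ((x of hub_f in the frame of bay_left between -0.042 and 0.168 m and y of hub_f in the frame of bay_left between -0.054 and 0.054 m and z of hub_f in the frame of bay_left between -0.012 and 0.045 m and contact force between hub_f and drawer_mat above 5.66 N) or (x of hub_f in the frame of bay_mid between -0.042 and 0.168 m and y of hub_f in the frame of bay_mid between -0.054 and 0.054 m and z of hub_f in the frame of bay_mid between -0.012 and 0.045 m and contact force between hub_f and drawer_mat between 3.68 and 5.66 N) or (x of hub_f in the frame of bay_right between -0.042 and 0.168 m and y of hub_f in the frame of bay_right between -0.054 and 0.054 m and z of hub_f in the frame of bay_right between -0.012 and 0.045 m and contact force between hub_f and drawer_mat between 1.5 and 3.68 N)) and value of joint drawer_upper above 0.03 m), for 0.2 s.
At the end, for the whole second after the job is handed in: every hub present rests in the compartment of its kind, on its rubber mat, standing or lying; its weight on the mat tells its kind (hollow under 3.68 N, solid over 5.66 N, grit-filled between); the upper drawer is shut to within 6 mm, the lower to within 10 mm (((x of hub_a in the frame of bay_left between -0.042 and 0.168 m and y of hub_a in the frame of bay_left between -0.054 and 0.054 m and z of hub_a in the frame of bay_left between -0.012 and 0.045 m and contact force between hub_a and drawer_mat above 5.66 N) or (x of hub_a in the frame of bay_mid between -0.042 and 0.168 m and y of hub_a in the frame of bay_mid between -0.054 and 0.054 m and z of hub_a in the frame of bay_mid between -0.012 and 0.045 m and contact force between hub_a and drawer_mat between 3.68 and 5.66 N) or (x of hub_a in the frame of bay_right between -0.042 and 0.168 m and y of hub_a in the frame of bay_right between -0.054 and 0.054 m and z of hub_a in the frame of bay_right between -0.012 and 0.045 m and contact force between hub_a and drawer_mat between 1.5 and 3.68 N)) and linear speed of each of hub_a, hub_b, hub_c, hub_d, hub_e, hub_f below 0.03 m/s and ((x of hub_b in the frame of bay_left between -0.042 and 0.168 m and y of hub_b in the frame of bay_left between -0.054 and 0.054 m and z of hub_b in the frame of bay_left between -0.012 and 0.045 m and contact force between hub_b and drawer_mat above 5.66 N) or (x of hub_b in the frame of bay_mid between -0.042 and 0.168 m and y of hub_b in the frame of bay_mid between -0.054 and 0.054 m and z of hub_b in the frame of bay_mid between -0.012 and 0.045 m and contact force between hub_b and drawer_mat between 3.68 and 5.66 N) or (x of hub_b in the frame of bay_right between -0.042 and 0.168 m and y of hub_b in the frame of bay_right between -0.054 and 0.054 m and z of hub_b in the frame of bay_right between -0.012 and 0.045 m and contact force between hub_b and drawer_mat between 1.5 and 3.68 N)) and ((x of hub_c in the frame of bay_left between -0.042 and 0.168 m and y of hub_c in the frame of bay_left between -0.054 and 0.054 m and z of hub_c in the frame of bay_left between -0.012 and 0.045 m and contact force between hub_c and drawer_mat above 5.66 N) or (x of hub_c in the frame of bay_mid between -0.042 and 0.168 m and y of hub_c in the frame of bay_mid between -0.054 and 0.054 m and z of hub_c in the frame of bay_mid between -0.012 and 0.045 m and contact force between hub_c and drawer_mat between 3.68 and 5.66 N) or (x of hub_c in the frame of bay_right between -0.042 and 0.168 m and y of hub_c in the frame of bay_right between -0.054 and 0.054 m and z of hub_c in the frame of bay_right between -0.012 and 0.045 m and contact force between hub_c and drawer_mat between 1.5 and 3.68 N)) and ((x of hub_d in the frame of bay_left between -0.042 and 0.168 m and y of hub_d in the frame of bay_left between -0.054 and 0.054 m and z of hub_d in the frame of bay_left between -0.012 and 0.045 m and contact force between hub_d and drawer_mat above 5.66 N) or (x of hub_d in the frame of bay_mid between -0.042 and 0.168 m and y of hub_d in the frame of bay_mid between -0.054 and 0.054 m and z of hub_d in the frame of bay_mid between -0.012 and 0.045 m and contact force between hub_d and drawer_mat between 3.68 and 5.66 N) or (x of hub_d in the frame of bay_right between -0.042 and 0.168 m and y of hub_d in the frame of bay_right between -0.054 and 0.054 m and z of hub_d in the frame of bay_right between -0.012 and 0.045 m and contact force between hub_d and drawer_mat between 1.5 and 3.68 N)) and ((x of hub_e in the frame of bay_left between -0.042 and 0.168 m and y of hub_e in the frame of bay_left between -0.054 and 0.054 m and z of hub_e in the frame of bay_left between -0.012 and 0.045 m and contact force between hub_e and drawer_mat above 5.66 N) or (x of hub_e in the frame of bay_mid between -0.042 and 0.168 m and y of hub_e in the frame of bay_mid between -0.054 and 0.054 m and z of hub_e in the frame of bay_mid between -0.012 and 0.045 m and contact force between hub_e and drawer_mat between 3.68 and 5.66 N) or (x of hub_e in the frame of bay_right between -0.042 and 0.168 m and y of hub_e in the frame of bay_right between -0.054 and 0.054 m and z of hub_e in the frame of bay_right between -0.012 and 0.045 m and contact force between hub_e and drawer_mat between 1.5 and 3.68 N)) and ((x of hub_f in the frame of bay_left between -0.042 and 0.168 m and y of hub_f in the frame of bay_left between -0.054 and 0.054 m and z of hub_f in the frame of bay_left between -0.012 and 0.045 m and contact force between hub_f and drawer_mat above 5.66 N) or (x of hub_f in the frame of bay_mid between -0.042 and 0.168 m and y of hub_f in the frame of bay_mid between -0.054 and 0.054 m and z of hub_f in the frame of bay_mid between -0.012 and 0.045 m and contact force between hub_f and drawer_mat between 3.68 and 5.66 N) or (x of hub_f in the frame of bay_right between -0.042 and 0.168 m and y of hub_f in the frame of bay_right between -0.054 and 0.054 m and z of hub_f in the frame of bay_right between -0.012 and 0.045 m and contact force between hub_f and drawer_mat between 1.5 and 3.68 N)) and value of joint drawer_upper below 0.006 m and value of joint drawer_lower below 0.01 m); the robot touches nothing.
It fails at once if a bystander (grinder) was pushed more than 3 cm (distance of grinder from where it was at the start of the episode above 0.03 m).
It fails at once if a bystander (discs) was pushed more than 3 cm (distance of discs from where it was at the start of the episode above 0.03 m).
It fails at once if a bystander (magnet) was pushed more than 3 cm (distance of magnet from where it was at the start of the episode above 0.03 m).
It fails at once if a bystander (tape) was pushed more than 3 cm (distance of tape from where it was at the start of the episode above 0.03 m).
Of hub_a, hub_b, hub_c, hub_d, hub_e, hub_f only 4 to 6 are there at a start; the rules pass over those that are not, and their reading is None.
At some moment in a run one of hub_a, hub_b, hub_c, hub_d, hub_e, hub_f may be knocked a few centimetres aside while the robot is not near it.
Once in a run the grip may slacken for a moment while it holds something.
It also fails if it takes over 210 s, if anything falls off the work surface, if the arm or the gripper's body presses on something with over 40 N, if the wrist force passes 120 N, or if a joint passes its speed limit or range.

## Working session

There is one attempt and no reset: what is moved stays moved. The work goes in short steps, Python scripts to look and compute and a shell command to move; the robot and the scene stay as the last step left them, time stands still between calls to the robot, and variables do not carry over. Pictures are saved under pics/ and viewed, at most 14 in all, crops included, and the job is handed in when it is done.

```bash
ls; mkdir -p pics
python3 - <<'E'
from cell import telemetry, vision, manip
import cv2
s=telemetry.read_state(); print(s)
for n in("scene","side"):
    c=vision.read_camera(n); cv2.imwrite(f"pics/{n}0.png",c["pixels"]); print(n,c["fx"],c["fy"],c["cx"],c["cy"],c["R"],c["t"])
c=vision.read_camera("wrist");cv2.imwrite("pics/wrist0.png",c["pixels"]);print({k:c[k] for k in c if k!="pixels"})
E
```

```text
pics
{'time': 0.0, 'joints': array([ 9.49513902e-01,  5.28472981e-01,  1.43392548e+00,  5.34360753e-06,
        1.18137385e+00, -1.78515242e-01]), 'qvel': array([ 8.20320516e-05,  1.18424447e-03,  1.02242449e-03, -2.17306861e-04,
       -8.89601086e-04, -1.52429016e-03]), 'joint_efforts': array([ 6.97074320e-04, -4.40037274e+01, -1.76597339e+01,  6.34125411e-02,
        5.82309254e-02, -1.99384071e-04]), 'tcp_pos': array([0.26755073, 0.56445118, 0.40375964]), 'tool_rot': array([ 2.19580519e-01,  9.75593772e-01, -1.00287947e-03, -4.26573338e-04]), 'force': array([-0.20032646,  0.33335148,  0.14497166]), 'ft_torque': array([ 0.0103222 , -0.00748865,  0.00574872]), 'grasp_force': 0.0, 'width': 0.08737044540119752}
scene 473.79192900653885 473.79192900653885 260.77629831358547 193.41507253871188 [[ 0.06336967  0.99785918  0.01616596]
 [ 0.74041635 -0.03614712 -0.67117585]
 [-0.66915463  0.05450173 -0.74112188]] [ 0.04706304 -0.31984097  1.77880644]
side 443.5125539899578 443.5125539899578 257.84036738465426 192.57842385088412 [[ 0.92058383 -0.3904415   0.00899116]
 [-0.24422204 -0.59348747 -0.76689518]
 [ 0.30476384  0.70379547 -0.64170939]] [-0.50609108  0.13865385  1.16700942]
{'fx': 297.3186396354542, 'fy': 297.3186396354542, 'cx': 255.91645671644167, 'cy': 190.53982808504534, 'tool_from_camera': array([[ 5.18951553e-05, -9.60608851e-01, -2.77904001e-01,
         7.61395897e-02],
       [ 9.99999483e-01,  3.32125671e-04, -9.61295017e-04,
         4.34463629e-04],
       [ 1.01572755e-03, -2.77903807e-01,  9.60608371e-01,
         1.96217668e-02],
       [ 0.00000000e+00,  0.00000000e+00,  0.00000000e+00,
         1.00000000e+00]])}
```

View pics/scene0.png

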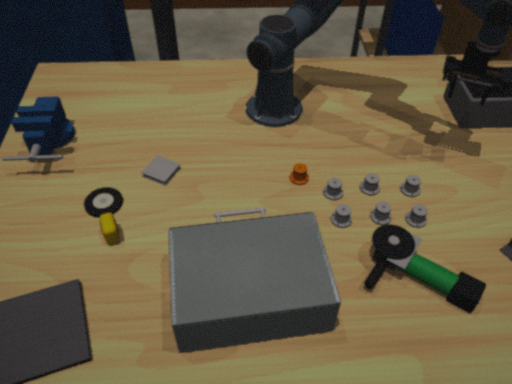

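View pics/side0.png

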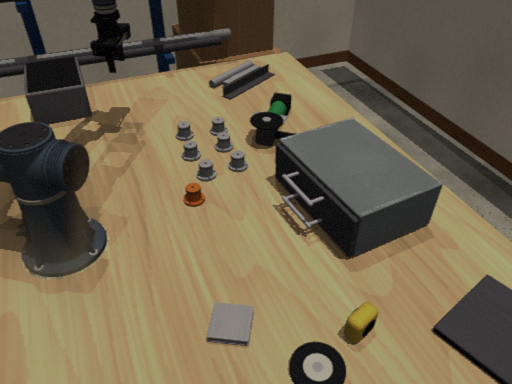

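The grey hubs in the scene view are near (334,189), (371,185), (411,187), (342,216), (381,213) and (417,216). The orange look-alike at (299,175) is to be left alone. The other things on the bench are the magnet (161,169), discs (104,202), tape (110,229), grinder (420,265) and the cabinet with its handle (240,213). I'll check this choice in a close crop.

Run:
```python
import cv2
a=cv2.imread("pics/scene0.png")[155:355,160:435]
cv2.imwrite("pics/crop1.png",cv2.resize(a,None,fx=2.9,fy=2.9,interpolation=cv2.INTER_CUBIC))
```

```text
(no output)
```

View pics/crop1.png

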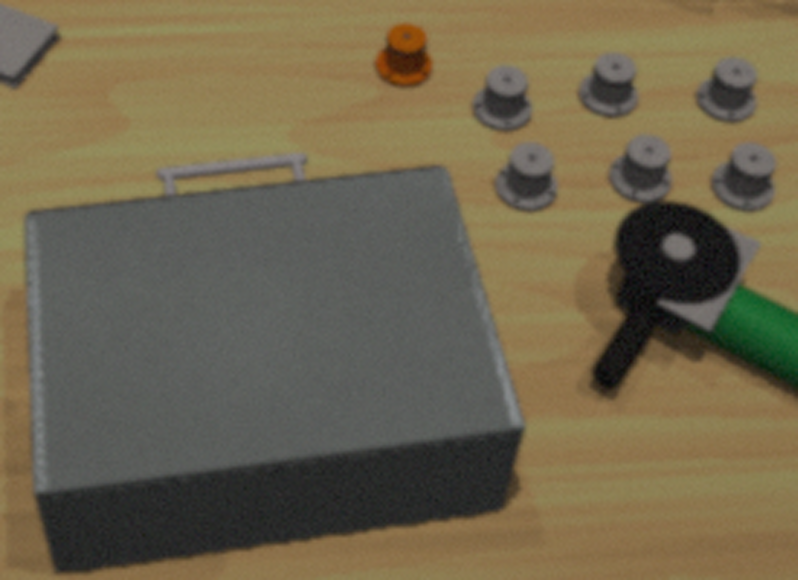

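```bash
cat > h.py <<'E'
import numpy as np
from scipy.optimize import least_squares
from cell import telemetry, vision
def ray(c,u,v): # world origin,dir for pinhole
    R,t=np.array(c["R"]),np.array(c["t"]); return -R.T@t, R.T@np.array([(u-c["cx"])/c["fx"],(v-c["cy"])/c["fy"],1])
def onz(c,u,v,z):
    o,d=ray(c,u,v); return o+d*(z-o[2])/d[2]
def proj(c,X):
    p=np.array(c["R"])@X+np.array(c["t"]); return np.array([p[0]/p[2]*c["fx"]+c["cx"],p[1]/p[2]*c["fy"]+c["cy"]])
E
python3 - <<'E'
from h import *
c=vision.read_camera("scene"); s=vision.read_camera("side")
f=lambda p:(p[0]/2.9+160-.3,p[1]/2.9+155-.3)
W=.38;D=.262
obs=[((27,212),(-.006,-W/2,.15)),((447,168),(-.006,W/2,.15)),((521,430),(D,W/2,.15)),((38,492),(D,-W/2,.15)),((505,508),(D,W/2,0)),((57,570),(D,-W/2,0))]
def T(p,q):
    C,S=np.cos(p[2]),np.sin(p[2]);return np.array([p[0]+C*q[0]-S*q[1],p[1]+S*q[0]+C*q[1],q[2]])
r=least_squares(lambda p:np.concatenate([proj(c,T(p,q))-f(o) for o,q in obs]),[.5,-.1,0])
p=r.x;print("cab",p,r.fun.round(1))
for e in((160,175),(305,160)):
    w=onz(c,*f(e),.12);C,S=np.cos(p[2]),np.sin(p[2]);d=w[:2]-p[:2];print("handle",w,"in cab",C*d[0]+S*d[1],-S*d[0]+C*d[1])
print("front side px",[proj(s,T(p,(-.006,y,.15))).round() for y in(-.19,.19)])
for e in((507,77),(615,64),(736,70),(531,155),(650,147),(753,157)):
    w=onz(c,*f(e),.048);print(w.round(3),"side px",proj(s,w).round())
print("orange",onz(c,*f((407,34)),.048))
E
```

```text
cab [ 0.6565181  -0.13669852  0.08856037] [-0.4 -0.8  0.8 -1.4  2.1 -1.6 -1.4 -0.6 -0.9  1.8 -0.2  1.7]
handle [ 0.60880857 -0.21117498  0.12      ] in cab -0.054109606932156044 -0.06996493726689192
handle [ 0.59737739 -0.07590312  0.12      ] in cab -0.05353192070060451 0.06578783031635674
front side px [array([359., 216.]), array([278., 137.])]
[0.432 0.153 0.048] side px [204. 162.]
[0.419 0.272 0.048] side px [189. 143.]
[0.434 0.401 0.048] side px [183. 123.]
[0.542 0.159 0.048] side px [236. 153.]
[0.537 0.282 0.048] side px [222. 134.]
[0.555 0.384 0.048] side px [217. 119.]
orange [0.36242725 0.05393433 0.048     ]
```

```bash
cat > go.py <<'E'
import sys
from h import *
from scipy.spatial.transform import Rotation as Ro
x,y,z,yaw=map(float,sys.argv[1:5])  # grasp point target, world angle of tool y
s=telemetry.read_state(); R=Ro.from_quat(s["tool_rot"])
best=None
for k in(0,np.pi):
    a=yaw+k; ty=np.array([np.cos(a),np.sin(a),0]); tz=np.array([0,0,-1.]); Rt=Ro.from_matrix(np.c_[np.cross(ty,tz),ty,tz])
    v=(R.inv()*Rt).as_rotvec()
    if best is None or np.linalg.norm(v)<np.linalg.norm(best[0]): best=(v,Rt)
v,Rt=best; g=np.array([x,y,z])-Rt.apply([0,0,.164])
d=g-s["tcp_pos"]
print("t",round(s["time"],2),"turn",v.round(3),"rows>=",np.ceil(np.linalg.norm(v)/.12),"shift cm after turn",(Rt.inv().apply(d)*100).round(2),"rows>=",np.linalg.norm(d)/.04, "j6",s["joints"][5].round(2))
E
python3 go.py 0.603 -0.1435 0.24 0.0886
```

```text
t 0.25 turn [-1.000e-03  0.000e+00  1.039e+00] rows>= 9.0 shift cm after turn [-7.350e+01  2.713e+01  3.000e-02] rows>= 19.5872112876749 j6 -0.18
```

```bash
python3 -m handwheel '[0,0,0,0,0,0.104, 0,0,0,0,0,0.104, 0,0,0,0,0,0.104, 0,0,0,0,0,0.104, 0,0,0,0,0,0.104, 0,0,0,0,0,0.104, 0,0,0,0,0,0.104, 0,0,0,0,0,0.104, 0,0,0,0,0,0.104, 0,0,0,0,0,0.104]' 0.46 20
python3 -m handwheel '[-3.6,1.35,0,0,0,0, -3.6,1.35,0,0,0,0, -3.6,1.35,0,0,0,0, -3.6,1.35,0,0,0,0, -3.6,1.35,0,0,0,0, -3.6,1.35,0,0,0,0, -3.6,1.35,0,0,0,0, -3.6,1.35,0,0,0,0, -3.6,1.35,0,0,0,0, -3.6,1.35,0,0,0,0, -3.6,1.35,0,0,0,0, -3.6,1.35,0,0,0,0, -3.6,1.35,0,0,0,0, -3.6,1.35,0,0,0,0, -3.6,1.35,0,0,0,0, -3.6,1.35,0,0,0,0, -3.6,1.35,0,0,0,0, -3.6,1.35,0,0,0,0, -3.6,1.35,0,0,0,0, -3.6,1.35,0,0,0,0]'
python3 go.py 0.603 -0.1435 0.22 0.0886
```

```text
time: 1.08
tcp_pos: [0.2677, 0.5647, 0.4046]
tool_rot: [0.677, 0.736, -0.0, 0.0]
force: [-0.1, 0.1, -0.3]
width: 0.0406
grasp_force: 0.0
time: 2.75
tcp_pos: [0.6004, -0.1307, 0.4047]
tool_rot: [0.675, 0.737, 0.0, -0.0]
force: [0.8, 0.8, -0.0]
width: 0.0401
grasp_force: 0.0
t 2.75 turn [-0.    -0.    -0.001] rows>= 1.0 shift cm after turn [-1.3   0.14  2.07] rows>= 0.6116134639606261 j6 -0.48
```

```bash
python3 -m handwheel '[-1.3,0.14,2,0,0,0, 0,0,0,0,0,0, 0,0,0,0,0,0]'
cat >> h.py <<'E'
from scipy.spatial.transform import Rotation as Ro
import cv2
def wrist():
    s=telemetry.read_state(); c=vision.read_camera("wrist"); c["s"]=s
    M=np.eye(4); M[:3,:3]=Ro.from_quat(s["tool_rot"]).as_matrix(); M[:3,3]=s["tcp_pos"]; c["W"]=M@c["tool_from_camera"]; return c
def wproj(c,X):
    p=np.linalg.inv(c["W"])@np.append(X,1); th=np.arctan2(np.hypot(p[0],p[1]),p[2]); n=np.hypot(p[0],p[1])
    return np.array([c["cx"]+c["fx"]*th*p[0]/n, c["cy"]+c["fy"]*th*p[1]/n])
def wonz(c,u,v,z):
    a=np.array([u-c["cx"],v-c["cy"]])/c["fx"]; th=np.hypot(*a)
    d=c["W"][:3,:3]@np.array([*(np.sin(th)*a/th),np.cos(th)]); o=c["W"][:3,3]; return o+d*(z-o[2])/d[2]
CAB=np.array([.6565,-.1367,.0886])
def cab(q):
    C,S=np.cos(CAB[2]),np.sin(CAB[2]);return np.array([CAB[0]+C*q[0]-S*q[1],CAB[1]+S*q[0]+C*q[1],q[2]])
def tocab(w):
    C,S=np.cos(CAB[2]),np.sin(CAB[2]);d=w[:2]-CAB[:2];return np.array([C*d[0]+S*d[1],-S*d[0]+C*d[1],w[2]])
E
python3 - <<'E'
from h import *
c=wrist(); im=c["pixels"].copy(); cv2.imwrite("pics/w1raw.png",im)
im=cv2.resize(im,None,fx=1.5,fy=1.5)
for y in(-.065,0,.065):
    cv2.circle(im,tuple(int(v*1.5) for v in wproj(c,cab((-.056,y,.122)))),3,(0,0,255),-1)
cv2.imwrite("pics/w1.png",im)
E
```

```text
time: 3.0
tcp_pos: [0.602, -0.1423, 0.3832]
tool_rot: [0.676, 0.737, -0.0, -0.002]
force: [0.2, -0.5, 0.1]
width: 0.04
grasp_force: 0.0
```

View pics/w1.png

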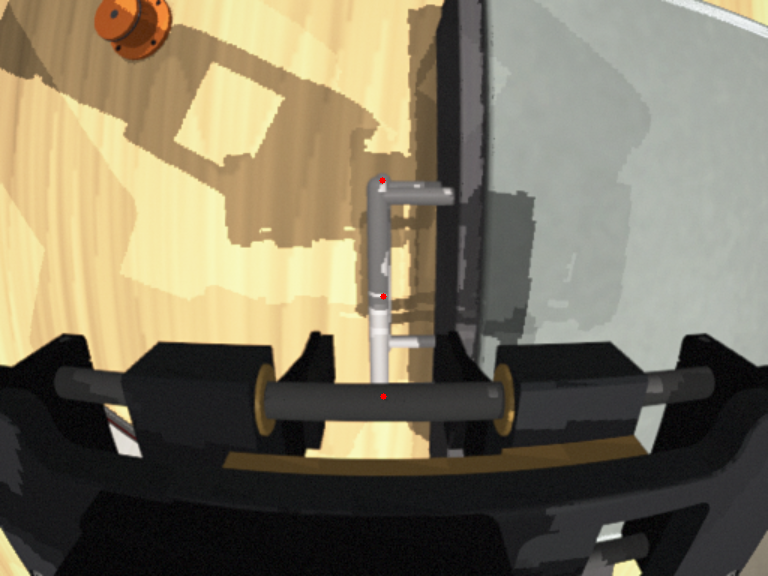

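The bar lies midway between the fingers at (380,300) in the picture, about 2 mm from my estimate. Next I descend, pinch and pull.

```bash
python3 -m handwheel '[0,0,2.5,0,0,0, 0,0,2.5,0,0,0, 0,0,2.5,0,0,0, 0,0,2,0,0,0, 0,0,0.8,0,0,0, 0,0,0,0,0,0, 0,0,0,0,0,0]'
python3 -m handwheel '[0,0,0,0,0,0, 0,0,0,0,0,0, 0,0,0,0,0,0, 0,0,0,0,0,0, 0,0,0,0,0,0, 0,0,0,0,0,0]' 0 40
python3 -m handwheel '[0,-0.5,0,0,0,0, 0,-1,0,0,0,0, 0,-1,0,0,0,0, 0,-1,0,0,0,0, 0,-1,0,0,0,0, 0,-1,0,0,0,0, 0,-1,0,0,0,0, 0,-1,0,0,0,0, 0,-1,0,0,0,0, 0,-1,0,0,0,0, 0,-1,0,0,0,0, 0,-1,0,0,0,0, 0,-1,0,0,0,0, 0,-1,0,0,0,0, 0,-1,0,0,0,0, 0,-1,0,0,0,0, 0,-1,0,0,0,0, 0,-0.5,0,0,0,0, 0,0,0,0,0,0, 0,0,0,0,0,0]'
```

```text
time: 3.63
tcp_pos: [0.6028, -0.1407, 0.2826]
tool_rot: [0.675, 0.738, 0.0, 0.0]
force: [0.1, 0.0, 0.4]
width: 0.0398
grasp_force: 0.0
time: 4.13
tcp_pos: [0.6009, -0.1418, 0.2821]
tool_rot: [0.675, 0.738, -0.002, -0.002]
force: [-6.2, -2.0, 6.2]
width: 0.0108
grasp_force: 40.0
time: 5.8
tcp_pos: [0.4316, -0.1572, 0.2821]
tool_rot: [0.675, 0.738, -0.001, -0.001]
force: [-2.2, -5.7, 9.2]
width: 0.0108
grasp_force: 40.0
```

```bash
python3 -m handwheel '[0,0,0,0,0,0, 0,0,0,0,0,0, 0,0,0,0,0,0, 0,0,0,0,0,0, 0,0,-2,0,0,0, 0,0,-3,0,0,0, 0,0,-4,0,0,0, 0,0,-4,0,0,0]' 0.45 20
python3 - <<'E'
from h import *
s=telemetry.read_state()
c=vision.read_camera("scene"); im=c["pixels"].copy()
cv2.imwrite("pics/sc2raw.png",im)
d=.171
z0=.08
for y in (-.118,0,.118):
  for dx in(-.04,.166):
    for dy in(-.055,.055):
      cv2.circle(im,tuple(int(v) for v in proj(c,cab((-d+.04+dx,y+dy,z0)))),1,(0,0,255),-1)
im=cv2.resize(im[130:330,155:430],None,fx=2.9,fy=2.9,interpolation=cv2.INTER_CUBIC)
cv2.imwrite("pics/sc2.png",im)
E
```

```text
time: 6.47
tcp_pos: [0.4323, -0.1558, 0.4118]
tool_rot: [0.675, 0.738, -0.0, -0.003]
force: [1.8, -0.9, -0.4]
width: 0.0387
grasp_force: 0.0
```

View pics/sc2.png

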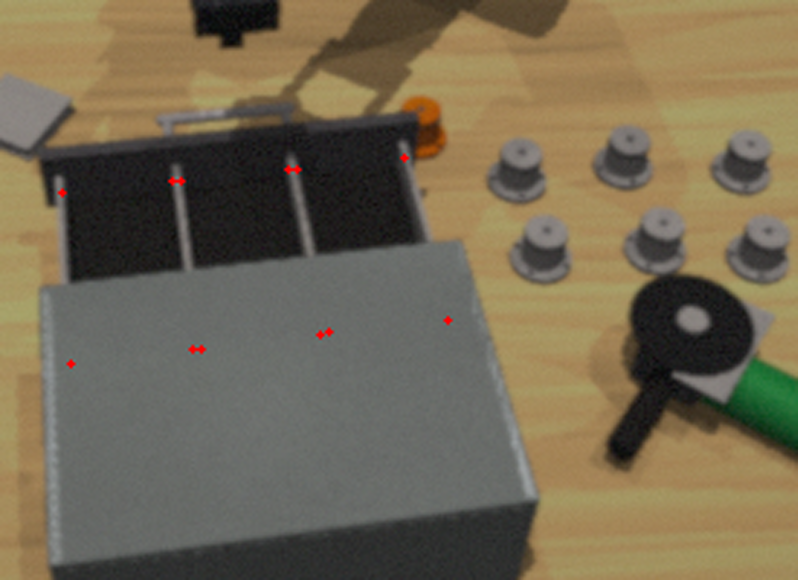

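```bash
python3 -m handwheel '[0,0,0,0,0,-0.12, 0,0,0,0,0,-0.12, 0,0,0,0,0,-0.12, 0,0,0,0,0,-0.12, 0,0,0,0,0,-0.12, 0,0,0,0,0,-0.12, 0,0,0,0,0,-0.12, 0,0,0,0,0,-0.12, 0,0,0,0,0,-0.12, 0,0,0,0,0,-0.12, 0,0,0,0,0,-0.12, 0,0,0,0,0,-0.12, 0,0,0,0,0,-0.12]' 1 25
python3 go.py .432 .153 .2 1.659
```

```text
time: 7.6
tcp_pos: [0.4326, -0.156, 0.4108]
tool_rot: [-0.042, 0.999, 0.001, -0.001]
force: [0.3, 0.4, -0.7]
width: 0.0867
grasp_force: 0.0
t 7.6 turn [ 0.002 -0.002 -0.005] rows>= 1.0 shift cm after turn [-2.66 30.79  4.68] rows>= 7.813410322882261 j6 -2.24
```

```bash
python3 -m handwheel '[-0.3,3.8,0.5,0,0,0, -0.3,3.8,0.5,0,0,0, -0.3,3.8,0.5,0,0,0, -0.3,3.8,0.5,0,0,0, -0.3,3.8,0.5,0,0,0, -0.3,3.9,0.5,0,0,0, -0.4,3.9,0.8,0,0,0, -0.4,3.9,0.8,0,0,0, 0,0,0,0,0,0, 0,0,0,0,0,0]'
python3 - <<'E'
from h import *
c=wrist(); im=cv2.resize(c["pixels"],None,fx=1.5,fy=1.5)
for p in((.432,.153),(.419,.272),(.434,.401),(.542,.159),(.537,.282),(.555,.384)):
    u=wproj(c,(*p,.048)); print(p,u.round())
    if 0<u[0]<512 and 0<u[1]<384: cv2.circle(im,tuple(int(v*1.5) for v in u),3,(0,0,255),-1)
cv2.imwrite("pics/w3.png",im)
E
python3 go.py .432 .153 .03 1.659
```

```text
time: 8.43
tcp_pos: [0.4342, 0.1536, 0.3646]
tool_rot: [-0.041, 0.999, -0.0, -0.002]
force: [-0.4, -0.5, 0.2]
width: 0.0872
grasp_force: 0.0
(0.432, 0.153) [256. 180.]
(0.419, 0.272) [367. 178.]
(0.434, 0.401) [455. 200.]
(0.542, 0.159) [253. 273.]
(0.537, 0.282) [354. 273.]
(0.555, 0.384) [419. 284.]
t 8.48 turn [-0.    -0.003 -0.008] rows>= 1.0 shift cm after turn [ 0.25  0.09 17.1 ] rows>= 4.2743547991334045 j6 -1.56
```

View pics/w3.png

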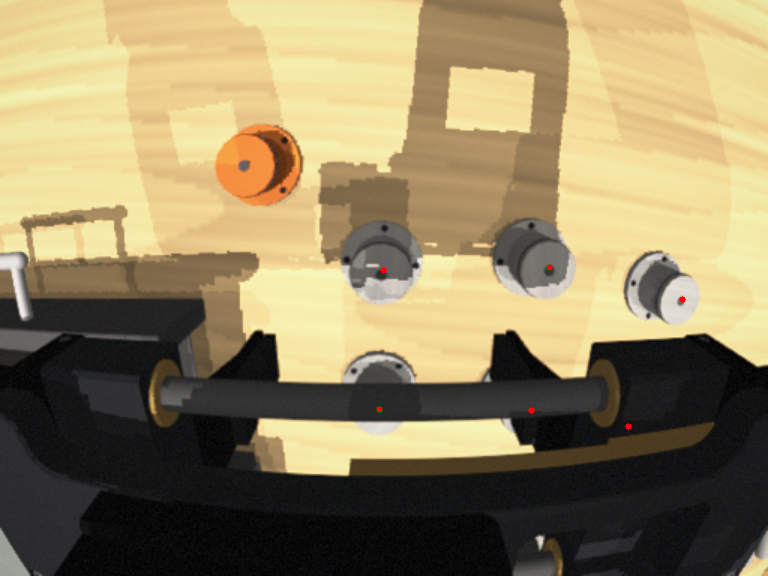

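Each predicted dot sits on its barrel top (h1 at (383,270), h2 at (549,267), h3 at (681,299)), so the hub positions hold. Now I grasp h1.

```bash
cat > f.py <<'E'
from h import *
s=telemetry.read_state(); a=[s["force"]]
for i in range(6):
    vision.read_camera("side"); a.append(telemetry.read_state()["force"])
print("force",np.mean(a,0).round(2),np.std(a,0).round(2),"w",s["width"],"g",s["grasp_force"])
E
python3 -m handwheel '[0.25,0.1,3.5,0,0,0, 0,0,3.5,0,0,0, 0,0,3.5,0,0,0, 0,0,3.5,0,0,0, 0,0,2,0,0,0, 0,0,1,0,0,0, 0,0,0,0,0,0, 0,0,0,0,0,0]'
python3 -m handwheel '[0,0,0,0,0,0, 0,0,0,0,0,0, 0,0,0,0,0,0, 0,0,0,0,0,0, 0,0,0,0,0,0, 0,0,0,0,0,0, 0,0,0,0,0,0, 0,0,0,0,0,0]' 0 40
python3 -m handwheel '[0,0,-1,0,0,0, 0,0,-3,0,0,0, 0,0,-4,0,0,0, 0,0,-4,0,0,0, 0,0,-4,0,0,0, 0,0,-4,0,0,0, 0,0,-1,0,0,0, 0,0,0,0,0,0, 0,0,0,0,0,0, 0,0,0,0,0,0]'
python3 f.py
```

```text
time: 9.15
tcp_pos: [0.4332, 0.1514, 0.1959]
tool_rot: [-0.038, 0.999, -0.0, -0.0]
force: [-0.0, 0.1, 0.2]
width: 0.0872
grasp_force: 0.0
time: 9.82
tcp_pos: [0.4329, 0.1523, 0.1959]
tool_rot: [-0.039, 0.999, -0.0, 0.0]
force: [-0.4, -0.9, 2.5]
width: 0.0428
grasp_force: 40.0
time: 10.65
tcp_pos: [0.4314, 0.1523, 0.4039]
tool_rot: [-0.039, 0.999, -0.0, -0.003]
force: [-0.2, -0.2, -7.6]
width: 0.0431
grasp_force: 40.0
force [ 0.03  0.01 -7.18] [0.32 0.44 0.33] w 0.04308798581259008 g 39.999319994822145
```

h1 weighs about 7 N, so it is solid and goes in the left compartment.

```bash
cat > bay.py <<'E'
import sys,subprocess
from h import *
w=cab((-.056 if sys.argv[2]=="r" else -.128,{"l":.1155,"m":0,"r":-.1155}[sys.argv[1]],0))
subprocess.run(["python3","go.py",str(w[0]),str(w[1]),sys.argv[3],"1.659"])
E
python3 bay.py l r .24
```

```text
t 10.95 turn [ 0.    -0.003 -0.011] rows>= 1.0 shift cm after turn [-14.14 -19.21   0.06] rows>= 5.9631732517897325 j6 -1.55
```

```bash
python3 -m handwheel '[-1,-1.2,0,0,0,-0.011, -2.2,-3,0,0,0,0, -2.2,-3,0,0,0,0, -2.2,-3,0,0,0,0, -2.2,-3,0,0,0,0, -2.2,-3,0,0,0,0, -2.1,-3,0,0,0,0, 0,0,0,0,0,0, 0,0,0,0,0,0, 0,0,0,0,0,0]'
python3 bay.py l r .118
python3 - <<'E'
from h import *
c=wrist(); im=cv2.resize(c["pixels"],None,fx=1.5,fy=1.5)
cv2.imwrite("pics/w4.png",im)
E
```

```text
time: 11.78
tcp_pos: [0.5896, -0.0267, 0.4043]
tool_rot: [-0.044, 0.999, 0.001, -0.002]
force: [-0.9, 0.4, -7.5]
width: 0.043
grasp_force: 40.0
t 11.78 turn [ 0.002 -0.004 -0.001] rows>= 1.0 shift cm after turn [-9.000e-02  1.000e-02  1.223e+01] rows>= 3.058316205829974 j6 -1.89
```

View pics/w4.png

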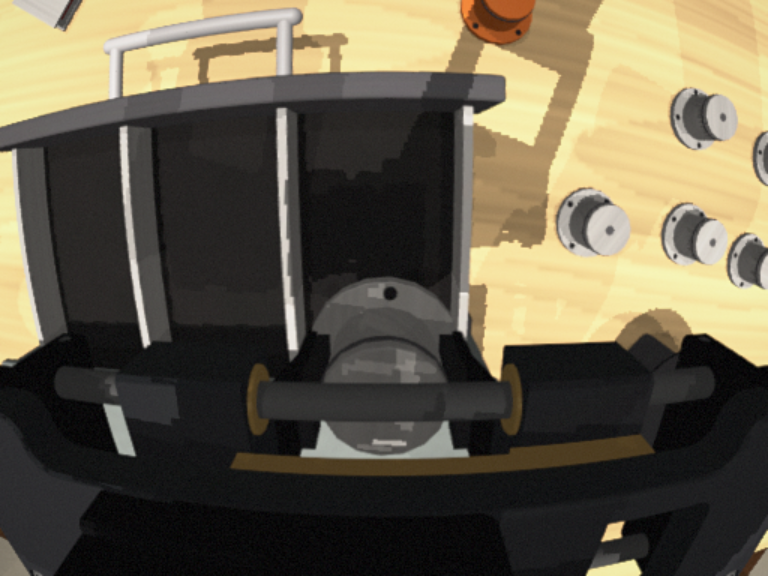

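```bash
python3 - <<'E'
from h import *
import json
# reuse current pose: nothing moved since picture
c=wrist()
for n,u,v,z in(("panel inner top",390,101,.142),("wall L-inner",298,250,.115),("wall R-inner",460,250,.115)):
    print(n,tocab(wonz(c,u/1.5,v/1.5,z)).round(4))
E
python3 -m handwheel '[-0.1,0,3.5,0,0,0, 0,0,3.5,0,0,0, 0,0,3,0,0,0, 0,0,1.5,0,0,0, 0,0,0.4,0,0,0, 0,0,0,0,0,0, 0,0,0,0,0,0]'
python3 -m handwheel '[0,0,0.2,0,0,0, 0,0,0.2,0,0,0, 0,0,0,0,0,0, 0,0,0,0,0,0]'
```

```text
panel inner top [-0.1667  0.12    0.142 ]
wall L-inner [-0.0795  0.063   0.115 ]
wall R-inner [-0.0794  0.1641  0.115 ]
time: 12.47
tcp_pos: [0.5916, -0.026, 0.2878]
tool_rot: [-0.045, 0.999, -0.0, 0.001]
force: [0.4, 0.4, -6.6]
width: 0.0429
grasp_force: 40.0
time: 12.8
tcp_pos: [0.5912, -0.0265, 0.2835]
tool_rot: [-0.044, 0.999, -0.0, 0.001]
force: [-0.1, -0.1, -6.9]
width: 0.0434
grasp_force: 40.0
```

```bash
python3 -m handwheel '[0,0,0.2,0,0,0, 0,0,0.2,0,0,0, 0,0,0,0,0,0, 0,0,0,0,0,0]'
python3 -m handwheel '[0,0,0.2,0,0,0, 0,0,0.2,0,0,0, 0,0,0,0,0,0, 0,0,0,0,0,0]'
```

```text
time: 13.13
tcp_pos: [0.591, -0.0265, 0.2785]
tool_rot: [-0.044, 0.999, 0.0, -0.0]
force: [-0.3, -0.1, -6.7]
width: 0.043
grasp_force: 40.0
time: 13.47
tcp_pos: [0.591, -0.0265, 0.2745]
tool_rot: [-0.044, 0.999, 0.0, -0.0]
force: [-0.2, 0.2, -6.9]
width: 0.0433
grasp_force: 40.0
```

```bash
python3 -m handwheel '[0,0,0.2,0,0,0, 0,0,0.2,0,0,0, 0,0,0,0,0,0, 0,0,0,0,0,0]'
python3 -m handwheel '[0,0,0.2,0,0,0, 0,0,0.2,0,0,0, 0,0,0,0,0,0, 0,0,0,0,0,0]' | grep -E "pos|force"
```

```text
time: 13.8
tcp_pos: [0.5914, -0.0265, 0.2719]
tool_rot: [-0.044, 0.999, -0.0, 0.001]
force: [-0.4, 0.8, 2.4]
width: 0.043
grasp_force: 40.0
tcp_pos: [0.5932, -0.0262, 0.2718]
force: [-2.4, 3.7, 21.0]
grasp_force: 40.0
```

```bash
python3 -m handwheel '[0,0,-0.3,0,0,0, 0,0,0,0,0,0, 0,0,0,0,0,0, 0,0,0,0,0,0]' 0.69 40
python3 -m handwheel '[0,0,-2,0,0,0, 0,0,-3,0,0,0, 0,0,-3,0,0,0, 0,0,-4,0,0,0, 0,0,0,0,0,0, 0,0,0,0,0,0]'
python3 go.py .542 .159 .2 1.659
python3 f.py
python3 - <<'E'
from h import *
c=vision.read_camera("scene"); cv2.imwrite("pics/sc3.png",c["pixels"])
w=wrist(); cv2.imwrite("pics/w5.png",w["pixels"])
# did hubs move since the start?
a=cv2.imread("pics/sc2raw.png"); d=cv2.absdiff(a,c["pixels"]).max(2)
for p in((.419,.272),(.434,.401),(.542,.159),(.537,.282),(.555,.384)):
    u=proj(c,np.array((*p,.03))).astype(int); print(p,d[u[1]-14:u[1]+14,u[0]-14:u[0]+14].mean().round(1))
E
```

```text
time: 14.47
tcp_pos: [0.5911, -0.0266, 0.2695]
tool_rot: [-0.044, 0.999, -0.0, -0.0]
force: [0.2, -0.5, 0.1]
width: 0.058
grasp_force: 0.0
time: 14.97
tcp_pos: [0.5918, -0.0267, 0.3919]
tool_rot: [-0.044, 0.999, -0.001, 0.003]
force: [-0.6, -0.8, 0.1]
width: 0.0601
grasp_force: 0.0
t 14.97 turn [-0.002  0.005 -0.   ] rows>= 1.0 shift cm after turn [ 3.32 18.94  2.79] rows>= 4.857743805701016 j6 -1.89
force [-0.15 -0.06 -0.34] [0.38 0.43 0.46] w 0.060089196119095536 g 0.0
(0.419, 0.272) 3.7
(0.434, 0.401) 3.8
(0.542, 0.159) 10.7
(0.537, 0.282) 4.4
(0.555, 0.384) 4.0
```

```bash
cat > chk.py <<'E'
from h import *
H={2:(.419,.272),3:(.434,.401),4:(.542,.159),5:(.537,.282),6:(.555,.384)}
c=vision.read_camera("scene"); a=cv2.imread("pics/scene0.png")
for k,p in H.items():
    u=proj(c,np.array((*p,.024))).round().astype(int); t=a[u[1]-12:u[1]+12,u[0]-11:u[0]+11]
    m=cv2.matchTemplate(c["pixels"][u[1]-36:u[1]+36,u[0]-35:u[0]+35],t,cv2.TM_CCOEFF_NORMED)
    m[:, :]*=1; _,v,_,l=cv2.minMaxLoc(m); l=np.array(l); 
    print(k,p,"score",round(v,2),"here",round(float(m[24,24]),2),"dpx",l-24,"pos",onz(c,*(u+l-24),.024).round(3)[:2])
E
python3 chk.py
python3 -m handwheel '[0.3,2,0,0,0,0, 0.6,3.4,0,0,0,0, 0.6,3.4,0.5,0,0,0, 0.6,3.4,0.5,0,0,0, 0.6,3.4,1,0,0,0, 0.6,3.4,0.8,0,0,0, 0,0,0,0,0,0, 0,0,0,0,0,0]' 1 40
python3 go.py .542 .159 .03 1.659; python3 chk.py
python3 - <<'E'
from h import *
c=wrist(); im=cv2.resize(c["pixels"],None,fx=1.5,fy=1.5)
for p in((.419,.272),(.434,.401),(.542,.159),(.537,.282),(.555,.384)):
    u=wproj(c,(*p,.048))
    if 0<u[0]<512 and 0<u[1]<384: cv2.circle(im,tuple(int(v*1.5) for v in u),3,(0,0,255),-1)
cv2.imwrite("pics/w6.png",im)
E
```

```text
2 (0.419, 0.272) score 0.99 here 0.99 dpx [0 0] pos [0.418 0.271]
3 (0.434, 0.401) score 0.99 here 0.99 dpx [0 0] pos [0.433 0.402]
4 (0.542, 0.159) score 0.99 here 0.99 dpx [0 0] pos [0.54 0.16]
5 (0.537, 0.282) score 0.99 here 0.99 dpx [0 0] pos [0.538 0.281]
6 (0.555, 0.384) score 0.99 here 0.99 dpx [0 0] pos [0.555 0.383]
time: 16.08
tcp_pos: [0.5406, 0.1616, 0.3609]
tool_rot: [-0.046, 0.999, -0.0, -0.001]
force: [0.3, -0.9, 0.0]
width: 0.0864
grasp_force: 0.0
t 16.08 turn [-0.    -0.002  0.004] rows>= 1.0 shift cm after turn [-0.12 -0.27 16.69] rows>= 4.174399626506538 j6 -1.57
2 (0.419, 0.272) score 0.53 here 0.53 dpx [0 1] pos [0.423 0.271]
3 (0.434, 0.401) score 0.99 here 0.99 dpx [0 0] pos [0.433 0.402]
4 (0.542, 0.159) score 0.67 here 0.47 dpx [-13 -12] pos [0.491 0.129]
5 (0.537, 0.282) score 0.66 here 0.66 dpx [0 0] pos [0.538 0.281]
6 (0.555, 0.384) score 1.0 here 1.0 dpx [0 0] pos [0.555 0.383]
```

View pics/w6.png

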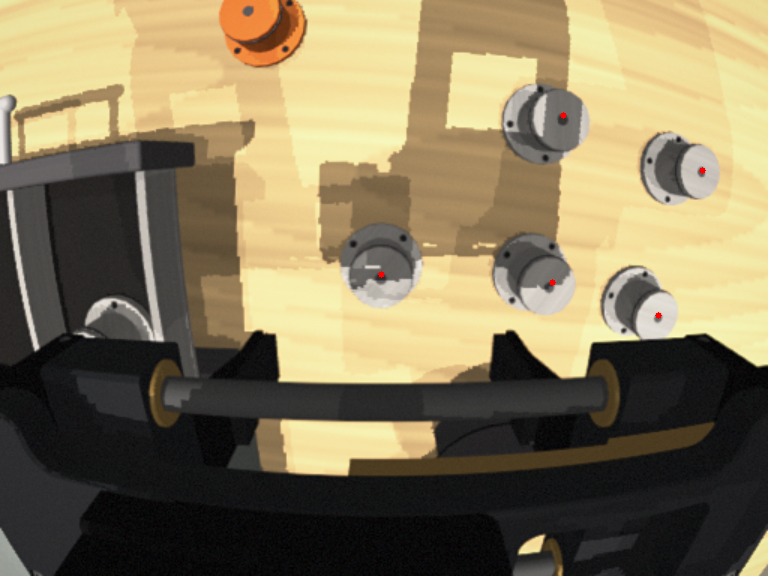

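h1 stands in the left compartment and all the other hubs are where predicted. Grasping h4.

```bash
python3 -m handwheel '[-0.1,-0.3,3.5,0,0,0, 0,0,3.5,0,0,0, 0,0,3.5,0,0,0, 0,0,3.5,0,0,0, 0,0,2,0,0,0, 0,0,0.5,0,0,0, 0,0,0,0,0,0, 0,0,0,0,0,0]' | grep -E "pos|force"
python3 -m handwheel '[0,0,0,0,0,0, 0,0,0,0,0,0, 0,0,0,0,0,0, 0,0,0,0,0,0, 0,0,0,0,0,0, 0,0,0,0,0,0, 0,0,0,0,0,0]' 0 40 | grep -E "pos|force|wid"
python3 -m handwheel '[0,0,-1,0,0,0, 0,0,-3,0,0,0, 0,0,-4,0,0,0, 0,0,-4,0,0,0, 0,0,-4,0,0,0, 0,0,-4,0,0,0, 0,0,-1,0,0,0, 0,0,0,0,0,0, 0,0,0,0,0,0, 0,0,0,0,0,0]' | grep -E "pos|force|wid"
python3 f.py; python3 bay.py l f .24;python3 bay.py m r .24;python3 bay.py r r .24
```

```text
tcp_pos: [0.5438, 0.1561, 0.1975]
force: [-0.0, 0.3, 1.3]
grasp_force: 0.0
tcp_pos: [0.5427, 0.157, 0.1969]
force: [-0.3, -0.0, 0.2]
width: 0.0481
grasp_force: 0.0
tcp_pos: [0.5416, 0.1568, 0.4043]
force: [-0.0, 1.1, -4.4]
width: 0.0434
grasp_force: 40.0
force [ 0.2   0.06 -2.88] [0.37 0.5  0.68] w 0.043387459961760196 g 39.98915262054652
t 18.57 turn [-0.    -0.003 -0.   ] rows>= 1.0 shift cm after turn [  4.05 -18.7    0.13] rows>= 4.784815738913702 j6 -1.58
t 18.57 turn [-0.    -0.003 -0.   ] rows>= 1.0 shift cm after turn [ -3.15 -30.25   0.13] rows>= 7.603974732466831 j6 -1.58
t 18.57 turn [-0.    -0.003 -0.   ] rows>= 1.0 shift cm after turn [ -3.16 -41.8    0.13] rows>= 10.480269850369258 j6 -1.58
```

```bash
python3 f.py; python3 -m handwheel '[-0.2,-2,0,0,0,0, -0.3,-3.8,0,0,0,0, -0.3,-4,0,0,0,0, -0.3,-4,0,0,0,0, -0.3,-4,0,0,0,0, -0.3,-4,0,0,0,0, -0.3,-4,0,0,0,0, -0.3,-4,0,0,0,0, -0.3,-4,0,0,0,0, -0.3,-4,0,0,0,0, -0.2,-3.5,0,0,0,0, -0.1,-0.5,0,0,0,0, 0,0,0,0,0,0, 0,0,0,0,0,0]' | grep -E "pos|force|wid"; python3 f.py
python3 bay.py r r .12
python3 - <<'E'
from h import *
c=wrist(); im=cv2.resize(c["pixels"],None,fx=1.5,fy=1.5)
cv2.imwrite("pics/w7.png",im)
E
```

```text
force [-0.17  0.14 -2.51] [0.33 0.43 0.34] w 0.04330020575903364 g 39.98928254004568
tcp_pos: [0.6111, -0.2566, 0.4062]
force: [-0.5, 0.8, -2.6]
width: 0.0432
grasp_force: 40.0
force [-0.22  0.15 -2.23] [0.38 0.4  0.52] w 0.043163171530405636 g 39.99241762328893
t 20.33 turn [ 0.    -0.     0.002] rows>= 1.0 shift cm after turn [ 0.07 -0.15 12.3 ] rows>= 3.0747689126173654 j6 -2.22
```

View pics/w7.png

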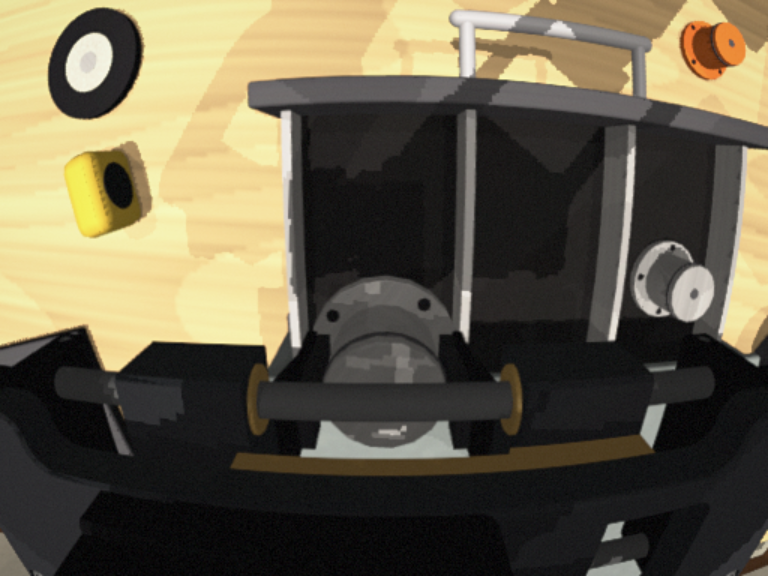

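h4 is hollow (2.5 N) and hangs centred over the right compartment. Lowering it.

```bash
python3 -m handwheel '[0.1,-0.1,3.5,0,0,0, 0,0,3.5,0,0,0, 0,0,3,0,0,0, 0,0,1.6,0,0,0, 0,0,0.7,0,0,0, 0,0,0.5,0,0,0, 0,0,0.2,0,0,0, 0,0,0,0,0,0, 0,0,0,0,0,0]' | grep -E "pos|force|wid"
python3 -m handwheel '[0,0,0.2,0,0,0, 0,0,0.1,0,0,0, 0,0,0,0,0,0, 0,0,0,0,0,0]' | grep -E "pos|force|wid"
```

```text
tcp_pos: [0.6113, -0.2579, 0.2784]
force: [0.6, 0.3, -2.1]
width: 0.0433
grasp_force: 40.0
tcp_pos: [0.6114, -0.258, 0.278]
force: [-1.7, 2.1, 10.6]
width: 0.0434
grasp_force: 40.0
```

```bash
python3 -m handwheel '[0,0,-0.2,0,0,0, 0,0,0,0,0,0, 0,0,0,0,0,0, 0,0,0,0,0,0]' 0.69 40 | grep -E "pos|force|wid"
python3 -m handwheel '[0,0,-2,0,0,0, 0,0,-3,0,0,0, 0,0,-3,0,0,0, 0,0,-4,0,0,0, 0,0,0,0,0,0]'| grep -E "pos|force|wid"
python3 chk.py; python3 go.py .537 .282 .18 1.659
```

```text
tcp_pos: [0.6107, -0.2579, 0.276]
force: [-0.0, 0.2, -0.6]
width: 0.0579
grasp_force: 0.0
tcp_pos: [0.6125, -0.2588, 0.4041]
force: [1.1, -0.3, 1.4]
width: 0.0602
grasp_force: 0.0
2 (0.419, 0.272) score 0.99 here 0.99 dpx [0 0] pos [0.418 0.271]
3 (0.434, 0.401) score 1.0 here 1.0 dpx [0 0] pos [0.433 0.402]
4 (0.542, 0.159) score 0.48 here 0.32 dpx [  5 -16] pos [0.478 0.187]
5 (0.537, 0.282) score 1.0 here 1.0 dpx [0 0] pos [0.538 0.281]
6 (0.555, 0.384) score 1.0 here 1.0 dpx [0 0] pos [0.555 0.383]
t 22.27 turn [-0.007  0.009  0.   ] rows>= 1.0 shift cm after turn [ 2.69 54.5   5.68] rows>= 13.714619239430753 j6 -2.23
```

```bash
python3 -m handwheel '[0.2,2,0,0,0,0, 0.2,4,0,0,0,0, 0.2,4,0,0,0,0, 0.2,4,0,0,0,0, 0.2,4,0,0,0,0, 0.2,4,0,0,0,0, 0.2,4,0,0,0,0, 0.2,4,0.5,0,0,0, 0.2,4,0.5,0,0,0, 0.2,4,0.5,0,0,0, 0.2,4,0.5,0,0,0, 0.2,4,1,0,0,0, 0.2,4,1,0,0,0, 0.1,4,1,0,0,0, 0,0.5,0.5,0,0,0, 0,0,0,0,0,0, 0,0,0,0,0,0]' 1 40 | grep -E "pos|force|wid"
python3 go.py .537 .282 .031 1.659
```

```text
tcp_pos: [0.5351, 0.2828, 0.3393]
force: [-0.2, 0.3, 0.5]
width: 0.0873
grasp_force: 0.0
t 23.68 turn [-0.001 -0.003  0.001] rows>= 1.0 shift cm after turn [-0.18 -0.09 14.43] rows>= 3.607289621471366 j6 -1.36
```

```bash
python3 -m handwheel '[-0.2,-0.1,3.5,0,0,0, 0,0,3.5,0,0,0, 0,0,3.5,0,0,0, 0,0,2.5,0,0,0, 0,0,1.4,0,0,0, 0,0,0,0,0,0, 0,0,0,0,0,0]' | grep -E "pos|force"
python3 -m handwheel '[0,0,0,0,0,0, 0,0,0,0,0,0, 0,0,0,0,0,0, 0,0,0,0,0,0, 0,0,0,0,0,0, 0,0,0,0,0,0, 0,0,0,0,0,0, 0,0,0,0,0,0, 0,0,0,0,0,0]' 0 40 | grep -E "pos|force|wid"
python3 -m handwheel '[0,0,-1,0,0,0, 0,0,-3,0,0,0, 0,0,-4,0,0,0, 0,0,-4,0,0,0, 0,0,-4,0,0,0, 0,0,-4,0,0,0, 0,0,-1,0,0,0, 0,0,0,0,0,0, 0,0,0,0,0,0, 0,0,0,0,0,0, 0,0,0,0,0,0]' | grep -E "pos|force|wid"
python3 f.py; python3 bay.py l f .24;python3 bay.py m r .24;python3 bay.py r f .24
```

```text
tcp_pos: [0.5383, 0.2803, 0.1964]
force: [-0.1, 0.6, -0.6]
grasp_force: 0.0
tcp_pos: [0.5378, 0.2814, 0.1971]
force: [-0.0, -4.9, 4.2]
width: 0.0432
grasp_force: 40.0
tcp_pos: [0.5367, 0.2817, 0.403]
force: [-0.5, -0.8, -6.4]
width: 0.0436
grasp_force: 40.0
force [ 0.16 -0.27 -6.4 ] [0.42 0.31 0.39] w 0.043636876094280797 g 39.99668008647859
t 26.23 turn [-0.    -0.001 -0.   ] rows>= 1.0 shift cm after turn [  4.66 -31.21   0.19] rows>= 7.888220078611327 j6 -1.36
t 26.23 turn [-0.    -0.001 -0.   ] rows>= 1.0 shift cm after turn [ -2.54 -42.75   0.19] rows>= 10.707135696853237 j6 -1.36
t 26.23 turn [-0.    -0.001 -0.   ] rows>= 1.0 shift cm after turn [  4.66 -54.31   0.19] rows>= 13.62627930508522 j6 -1.36
```

h5 is solid, so it goes to the left compartment's front place.

```bash
python3 -m handwheel '[0.3,-2,0,0,0,0, 0.5,-3.5,0,0,0,0, 0.5,-3.5,0,0,0,0, 0.5,-3.5,0,0,0,0, 0.5,-3.5,0,0,0,0, 0.5,-3.5,0,0,0,0, 0.5,-3.5,0,0,0,0, 0.5,-3.5,0,0,0,0, 0.5,-3,0,0,0,0, 0.4,-1.7,0,0,0,0, 0,0,0,0,0,0, 0,0,0,0,0,0]' | grep -E "pos|force|wid"
python3 bay.py l f .112
```

```text
tcp_pos: [0.5184, -0.034, 0.407]
force: [-0.2, 0.5, -6.3]
width: 0.0434
grasp_force: 40.0
t 27.23 turn [ 0.     0.001 -0.003] rows>= 1.0 shift cm after turn [-0.05  0.1  13.1 ] rows>= 3.274314240536204 j6 -1.94
```

```bash
python3 -m handwheel '[0,0.1,3.5,0,0,0, 0,0,3.5,0,0,0, 0,0,3,0,0,0, 0,0,2,0,0,0, 0,0,0.8,0,0,0, 0,0,0.2,0,0,0, 0,0,0,0,0,0, 0,0,0,0,0,0]' | grep -E "pos|force|wid"
python3 -m handwheel '[0,0,0.2,0,0,0, 0,0,0.2,0,0,0, 0,0,0,0,0,0, 0,0,0,0,0,0]' | grep -E "pos|force|wid"
```

```text
tcp_pos: [0.5192, -0.0317, 0.278]
force: [0.3, -0.3, -7.0]
width: 0.0431
grasp_force: 40.0
tcp_pos: [0.5183, -0.032, 0.2732]
force: [0.7, -0.8, -6.7]
width: 0.0431
grasp_force: 40.0
```

```bash
python3 -m handwheel '[0,0,0.15,0,0,0, 0,0,0,0,0,0, 0,0,0,0,0,0]' | grep -E "pos|force|wid"
python3 -m handwheel '[0,0,0,0,0,0, 0,0,0,0,0,0, 0,0,0,0,0,0, 0,0,0,0,0,0]' 0.69 40 | grep -E "pos|force|wid"
python3 -m handwheel '[0,0,-2,0,0,0, 0,0,-3,0,0,0, 0,0,-3,0,0,0, 0,0,-4,0,0,0, 0,0,0,0,0,0, 0,0,0,0,0,0]'| grep -E "pos|force|wid"
python3 chk.py; python3 go.py .555 .384 .18 1.659
```

```text
tcp_pos: [0.5186, -0.0319, 0.273]
force: [-1.7, 2.1, 5.3]
width: 0.0433
grasp_force: 40.0
tcp_pos: [0.5186, -0.0321, 0.2716]
force: [-0.3, -0.7, -0.7]
width: 0.0576
grasp_force: 0.0
tcp_pos: [0.519, -0.0321, 0.3938]
force: [-0.7, 0.7, -0.3]
width: 0.0602
grasp_force: 0.0
2 (0.419, 0.272) score 0.99 here 0.99 dpx [0 0] pos [0.418 0.271]
3 (0.434, 0.401) score 0.99 here 0.99 dpx [0 0] pos [0.433 0.402]
4 (0.542, 0.159) score 0.47 here 0.31 dpx [ -4 -16] pos [0.476 0.159]
5 (0.537, 0.282) score 0.72 here -0.16 dpx [12 15] pos [0.597 0.303]
6 (0.555, 0.384) score 1.0 here 1.0 dpx [0 0] pos [0.555 0.383]
t 29.37 turn [-0.001  0.002 -0.   ] rows>= 1.0 shift cm after turn [-7.32 41.11  4.8 ] rows>= 10.50782859838335 j6 -1.94
```

```bash
python3 - <<'E'
from h import *
c=vision.read_camera("scene"); s=vision.read_camera("side")
o1,d1=ray(c,394,240.5); o2,d2=ray(s,266,120)
t=np.linalg.lstsq(np.c_[d1,-d2],o2-o1,rcond=None)[0]; print(o1+d1*t[0],o2+d2*t[1])
E
python3 -m handwheel '[-0.4,2,0,0,0,0, -0.7,4,0,0,0,0, -0.7,4,0,0,0,0, -0.7,4,0,0,0,0, -0.7,4,0.5,0,0,0, -0.7,4,0.5,0,0,0, -0.7,4,0.5,0,0,0, -0.7,4,0.8,0,0,0, -0.7,4,0.8,0,0,0, -0.7,4,0.8,0,0,0, -0.6,3,0.8,0,0,0, 0,0.1,0,0,0,0, 0,0,0,0,0,0]' 1 40 | grep -E "pos|force|wid"
python3 go.py .555 .384 .031 1.659
python3 - <<'E'
from h import *
c=wrist(); im=cv2.resize(c["pixels"],None,fx=1.5,fy=1.5)
for p in((.419,.272),(.434,.401),(.555,.384)):
    u=wproj(c,(*p,.048))
    if 0<u[0]<512 and 0<u[1]<384: cv2.circle(im,tuple(int(v*1.5) for v in u),3,(0,0,255),-1)
cv2.imwrite("pics/w8.png",im)
E
```

```text
[0.6894073  0.26608438 0.08136531] [0.69113327 0.26390652 0.07922516]
tcp_pos: [0.5537, 0.3854, 0.3409]
force: [-0.0, -0.1, 0.1]
width: 0.0866
grasp_force: 0.0
t 30.55 turn [-0.002 -0.005  0.003] rows>= 1.0 shift cm after turn [-0.11 -0.15 14.59] rows>= 3.6483784744042764 j6 -1.22
```

View pics/w8.png

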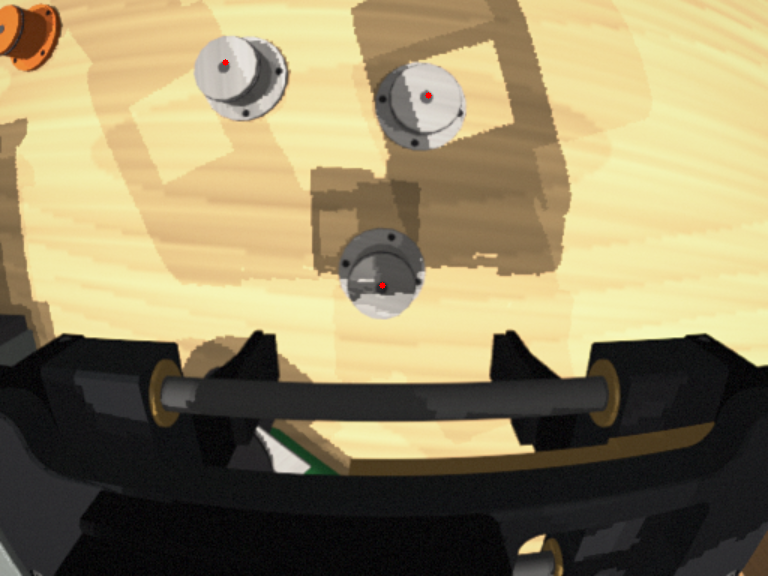

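The hub is where expected, at (382,286), and the grinder is clear. Grasping h6.

```bash
python3 -m handwheel '[-0.1,-0.1,3.5,0,0,0, 0,0,3.5,0,0,0, 0,0,3.5,0,0,0, 0,0,2.6,0,0,0, 0,0,1.4,0,0,0, 0,0,0,0,0,0, 0,0,0,0,0,0]' | grep -E "pos|force"
python3 -m handwheel '[0,0,0,0,0,0, 0,0,0,0,0,0, 0,0,0,0,0,0, 0,0,0,0,0,0, 0,0,0,0,0,0, 0,0,0,0,0,0, 0,0,0,0,0,0, 0,0,0,0,0,0, 0,0,0,0,0,0]' 0 40 | grep -E "pos|force|wid"
python3 -m handwheel '[0,0,-1,0,0,0, 0,0,-3,0,0,0, 0,0,-4,0,0,0, 0,0,-4,0,0,0, 0,0,-4,0,0,0, 0,0,-4,0,0,0, 0,0,-1,0,0,0, 0,0,0,0,0,0, 0,0,0,0,0,0, 0,0,0,0,0,0, 0,0,0,0,0,0]' | grep -E "pos|force|wid"
python3 f.py; python3 bay.py m r .24;python3 bay.py r f .24
```

```text
tcp_pos: [0.5563, 0.3819, 0.1992]
force: [0.1, 0.5, 1.0]
grasp_force: 0.0
tcp_pos: [0.5558, 0.3831, 0.1993]
force: [-0.4, -0.2, 1.1]
width: 0.0433
grasp_force: 40.0
tcp_pos: [0.5551, 0.3825, 0.4052]
force: [-0.8, 0.5, -4.8]
width: 0.0432
grasp_force: 40.0
force [-0.44  0.04 -4.71] [0.68 0.34 0.4 ] w 0.04319931824827444 g 40.00001912936568
t 33.15 turn [-0.    -0.001 -0.   ] rows>= 1.0 shift cm after turn [  0.16 -52.65   0.43] rows>= 13.164121704650766 j6 -1.22
t 33.15 turn [-0.    -0.001 -0.   ] rows>= 1.0 shift cm after turn [  7.36 -64.21   0.43] rows>= 16.157167766395048 j6 -1.22
```

h6 is grit-filled (4.7 N), so it goes to the middle.

```bash
python3 -m handwheel '[0,-2,0,0,0,0, 0,-4,0,0,0,0, 0,-4,0,0,0,0, 0,-4,0,0,0,0, 0,-4,0,0,0,0, 0,-4,0,0,0,0, 0,-4,0,0,0,0, 0,-4,0,0,0,0, 0,-4,0,0,0,0, 0,-4,0,0,0,0, 0,-4,0,0,0,0, 0,-4,0,0,0,0, 0,-4,0,0,0,0, 0,-2.6,0,0,0,0, 0,0,0,0,0,0, 0,0,0,0,0,0, 0,0,0,0,0,0]' | grep -E "pos|force|wid"
python3 bay.py m r .112
```

```text
tcp_pos: [0.602, -0.1407, 0.409]
force: [-0.1, 0.5, -3.9]
width: 0.0432
grasp_force: 40.0
t 34.57 turn [ 0.001 -0.001 -0.001] rows>= 1.0 shift cm after turn [ 0.13 -0.08 13.3 ] rows>= 3.3262289073937787 j6 -2.07
```

```bash
python3 -m handwheel '[0.1,-0.1,3.5,0,0,0, 0,0,3.5,0,0,0, 0,0,3,0,0,0, 0,0,2,0,0,0, 0,0,0.8,0,0,0, 0,0,0.2,0,0,0, 0,0,0,0,0,0, 0,0,0,0,0,0]' | grep -E "pos|force|wid"
python3 -m handwheel '[0,0,0.2,0,0,0, 0,0,0.1,0,0,0, 0,0,0,0,0,0, 0,0,0,0,0,0]' | grep -E "pos|force|wid"
```

```text
tcp_pos: [0.6022, -0.1417, 0.2809]
force: [-0.0, -0.8, -4.4]
width: 0.0436
grasp_force: 40.0
tcp_pos: [0.6014, -0.1422, 0.2769]
force: [0.3, 0.4, -4.8]
width: 0.0431
grasp_force: 40.0
```

```bash
python3 -m handwheel '[0,0,0.15,0,0,0, 0,0,0.1,0,0,0, 0,0,0,0,0,0, 0,0,0,0,0,0]' | grep -E "pos|force|wid"
python3 -m handwheel '[0,0,0,0,0,0, 0,0,0,0,0,0, 0,0,0,0,0,0, 0,0,0,0,0,0]' 0.69 40 | grep -E "pos|force|wid"
python3 -m handwheel '[0,0,-2,0,0,0, 0,0,-3,0,0,0, 0,0,-3,0,0,0, 0,0,-4,0,0,0, 0,0,0,0,0,0, 0,0,0,0,0,0]'| grep -E "pos|force|wid"
python3 chk.py; python3 go.py .434 .401 .18 1.659
```

```text
tcp_pos: [0.6015, -0.1422, 0.2753]
force: [-1.8, 0.3, 5.6]
width: 0.0435
grasp_force: 40.0
tcp_pos: [0.6015, -0.1422, 0.2738]
force: [-0.8, -0.3, 0.0]
width: 0.0581
grasp_force: 0.0
tcp_pos: [0.6021, -0.1423, 0.3967]
force: [-0.9, -0.5, -0.9]
width: 0.06
grasp_force: 0.0
2 (0.419, 0.272) score 0.99 here 0.99 dpx [0 0] pos [0.418 0.271]
3 (0.434, 0.401) score 1.0 here 1.0 dpx [0 0] pos [0.433 0.402]
4 (0.542, 0.159) score 0.55 here 0.14 dpx [ -3 -16] pos [0.476 0.162]
5 (0.537, 0.282) score 0.72 here 0.29 dpx [14 15] pos [0.597 0.309]
6 (0.555, 0.384) score 0.7 here -0.14 dpx [-19  13] pos [0.601 0.314]
t 36.78 turn [-0.001  0.002  0.   ] rows>= 1.0 shift cm after turn [11.88 55.57  5.05] rows>= 14.261483492415334 j6 -2.07
```

```bash
python3 -m handwheel '[0.4,2,0,0,0,0, 0.8,3.7,0,0,0,0, 0.8,3.7,0,0,0,0, 0.8,3.7,0,0,0,0, 0.8,3.7,0,0,0,0, 0.8,3.7,0,0,0,0, 0.8,3.7,0,0,0,0, 0.8,3.7,0.5,0,0,0, 0.8,3.7,0.5,0,0,0, 0.8,3.7,0.5,0,0,0, 0.8,3.7,0.5,0,0,0, 0.8,3.7,0.7,0,0,0, 0.8,3.7,0.7,0,0,0, 0.8,3.7,0.7,0,0,0, 0.7,3.7,0.7,0,0,0, 0.4,1.8,0.2,0,0,0, 0,0,0,0,0,0, 0,0,0,0,0,0]' 1 40 | grep -E "pos|force|wid"
python3 go.py .434 .401 .031 1.659; python3 chk.py | head -2
```

```text
tcp_pos: [0.4327, 0.4018, 0.3416]
force: [-0.1, 0.2, 0.5]
width: 0.0869
grasp_force: 0.0
t 38.28 turn [-0.002 -0.004  0.003] rows>= 1.0 shift cm after turn [-0.13 -0.09 14.66] rows>= 3.664194339146327 j6 -1.1
2 (0.419, 0.272) score 0.97 here 0.97 dpx [0 0] pos [0.418 0.271]
3 (0.434, 0.401) score 0.57 here 0.42 dpx [ 24 -19] pos [0.353 0.505]
```

```bash
python3 -m handwheel '[-0.1,-0.1,3.5,0,0,0, 0,0,3.5,0,0,0, 0,0,3.5,0,0,0, 0,0,2.6,0,0,0, 0,0,1.5,0,0,0, 0,0,0,0,0,0, 0,0,0,0,0,0]' | grep -E "pos|force"
python3 -m handwheel '[0,0,0,0,0,0, 0,0,0,0,0,0, 0,0,0,0,0,0, 0,0,0,0,0,0, 0,0,0,0,0,0, 0,0,0,0,0,0, 0,0,0,0,0,0, 0,0,0,0,0,0, 0,0,0,0,0,0]' 0 40 | grep -E "pos|force|wid"
python3 -m handwheel '[0,0,-1,0,0,0, 0,0,-3,0,0,0, 0,0,-4,0,0,0, 0,0,-4,0,0,0, 0,0,-4,0,0,0, 0,0,-4,0,0,0, 0,0,-1,0,0,0, 0,0,0,0,0,0, 0,0,0,0,0,0, 0,0,0,0,0,0, 0,0,0,0,0,0]' | grep -E "pos|force|wid"
python3 f.py; python3 bay.py m f .24;python3 bay.py r f .24
```

```text
tcp_pos: [0.4354, 0.3989, 0.197]
force: [-0.5, 1.0, 0.2]
grasp_force: 0.0
tcp_pos: [0.4348, 0.4003, 0.1979]
force: [0.3, -0.0, 3.1]
width: 0.0435
grasp_force: 40.0
tcp_pos: [0.4342, 0.3999, 0.4047]
force: [0.4, 0.3, -3.0]
width: 0.0434
grasp_force: 40.0
force [-0.04  0.02 -2.94] [0.6  0.44 0.36] w 0.04335506688346622 g 39.99923930503428
t 40.88 turn [-0.001 -0.001 -0.   ] rows>= 1.0 shift cm after turn [ -4.54 -55.46   0.29] rows>= 13.911069993200664 j6 -1.1
t 40.88 turn [-0.001 -0.001 -0.   ] rows>= 1.0 shift cm after turn [ -4.55 -67.01   0.29] rows>= 16.790639437973137 j6 -1.1
```

h3 is hollow, so it goes to the right compartment's front place.

```bash
python3 -m handwheel '[-0.1,-2,0,0,0,0, -0.25,-3.9,0,0,0,0, -0.25,-3.9,0,0,0,0, -0.25,-3.9,0,0,0,0, -0.25,-3.9,0,0,0,0, -0.25,-3.9,0,0,0,0, -0.25,-3.9,0,0,0,0, -0.25,-3.9,0,0,0,0, -0.25,-3.9,0,0,0,0, -0.25,-3.9,0,0,0,0, -0.25,-3.9,0,0,0,0, -0.25,-3.9,0,0,0,0, -0.25,-3.9,0,0,0,0, -0.25,-3.9,0,0,0,0, -0.25,-3.9,0,0,0,0, -0.25,-3.9,0,0,0,0, -0.25,-3.9,0,0,0,0, -0.45,-2.6,0,0,0,0, 0,0,0,0,0,0, 0,0,0,0,0,0]' | grep -E "pos|force|wid"
python3 bay.py r f .114
```

```text
tcp_pos: [0.5392, -0.2648, 0.4073]
force: [0.1, 0.7, -3.9]
width: 0.043
grasp_force: 40.0
t 42.55 turn [ 0.     0.    -0.003] rows>= 1.0 shift cm after turn [-1.000e-02  1.800e-01  1.293e+01] rows>= 3.2328208941472214 j6 -2.3
```

```bash
python3 -m handwheel '[0,0.2,3.5,0,0,0, 0,0,3.5,0,0,0, 0,0,3,0,0,0, 0,0,2,0,0,0, 0,0,0.7,0,0,0, 0,0,0.3,0,0,0, 0,0,0,0,0,0, 0,0,0,0,0,0]' | grep -E "pos|force|wid"
python3 -m handwheel '[0,0,0.15,0,0,0, 0,0,0.15,0,0,0, 0,0,0,0,0,0, 0,0,0,0,0,0]' | grep -E "pos|force|wid"
```

```text
tcp_pos: [0.5397, -0.2609, 0.2792]
force: [0.4, -0.1, -2.0]
width: 0.0433
grasp_force: 40.0
tcp_pos: [0.5391, -0.2611, 0.2753]
force: [-0.2, 0.6, -3.3]
width: 0.0433
grasp_force: 40.0
```

```bash
python3 -m handwheel '[0,0,0.15,0,0,0, 0,0,0.1,0,0,0, 0,0,0,0,0,0, 0,0,0,0,0,0]' | grep -E "pos|force|wid"
python3 -m handwheel '[0,0,0,0,0,0, 0,0,0,0,0,0, 0,0,0,0,0,0, 0,0,0,0,0,0]' 0.69 40 | grep -E "pos|force|wid"
python3 -m handwheel '[0,0,-2,0,0,0, 0,0,-3,0,0,0, 0,0,-3,0,0,0, 0,0,-4,0,0,0, 0,0,0,0,0,0, 0,0,0,0,0,0]'| grep -E "pos|force|wid"
python3 chk.py|head -1; python3 go.py .419 .272 .18 1.659
```

```text
tcp_pos: [0.5392, -0.2611, 0.2739]
force: [-1.3, 1.7, 5.8]
width: 0.0435
grasp_force: 40.0
tcp_pos: [0.5391, -0.2611, 0.2723]
force: [0.1, 0.6, 0.2]
width: 0.0583
grasp_force: 0.0
tcp_pos: [0.5397, -0.2614, 0.3951]
force: [-0.4, 0.5, -0.8]
width: 0.0602
grasp_force: 0.0
2 (0.419, 0.272) score 0.99 here 0.99 dpx [0 0] pos [0.418 0.271]
t 44.77 turn [-0.001  0.001 -0.   ] rows>= 1.0 shift cm after turn [ 7.26 54.15  4.9 ] rows>= 13.712238143327204 j6 -2.3
```

```bash
python3 -m handwheel '[0.2,2,0,0,0,0, 0.5,3.7,0,0,0,0, 0.5,3.7,0,0,0,0, 0.5,3.7,0,0,0,0, 0.5,3.7,0,0,0,0, 0.5,3.7,0,0,0,0, 0.5,3.7,0,0,0,0, 0.5,3.7,0.5,0,0,0, 0.5,3.7,0.5,0,0,0, 0.5,3.7,0.5,0,0,0, 0.5,3.7,0.5,0,0,0, 0.5,3.7,0.7,0,0,0, 0.5,3.7,0.7,0,0,0, 0.5,3.7,0.7,0,0,0, 0.5,3.7,0.6,0,0,0, 0.1,0.3,0.2,0,0,0, 0,0,0,0,0,0, 0,0,0,0,0,0]' 1 40 | grep -E "pos|force|wid"
python3 go.py .419 .272 .031 1.659
python3 - <<'E'
from h import *
c=wrist(); a=cv2.cvtColor(c["pixels"],cv2.COLOR_BGR2GRAY); u=wproj(c,(.419,.272,.048)); print(u)
im=cv2.resize(c["pixels"],None,fx=1.5,fy=1.5);cv2.circle(im,tuple(int(v*1.5) for v in u),3,(0,0,255),-1); cv2.imwrite("pics/w9.png",im)
E
```

```text
tcp_pos: [0.4181, 0.2712, 0.3419]
force: [0.2, -1.1, 0.2]
width: 0.0868
grasp_force: 0.0
t 46.27 turn [-0.001 -0.003  0.001] rows>= 1.0 shift cm after turn [-0.09  0.07 14.69] rows>= 3.673638308109396 j6 -1.31
[256.9767321  189.13700562]
```

View pics/w9.png

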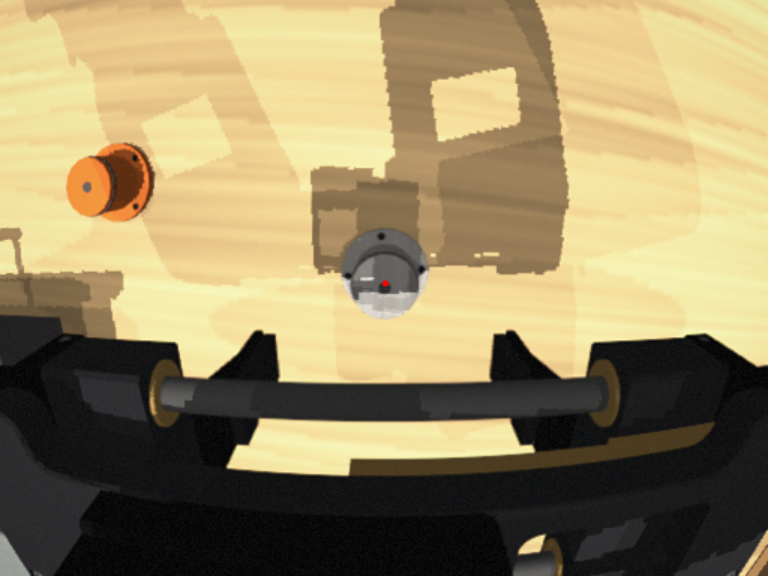

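The last hub sits on its predicted spot at (385,285).

```bash
python3 -m handwheel '[-0.1,0.1,3.5,0,0,0, 0,0,3.5,0,0,0, 0,0,3.5,0,0,0, 0,0,2.6,0,0,0, 0,0,1.5,0,0,0, 0,0,0,0,0,0, 0,0,0,0,0,0]' | grep -E "pos|force"
python3 -m handwheel '[0,0,0,0,0,0, 0,0,0,0,0,0, 0,0,0,0,0,0, 0,0,0,0,0,0, 0,0,0,0,0,0, 0,0,0,0,0,0, 0,0,0,0,0,0, 0,0,0,0,0,0, 0,0,0,0,0,0]' 0 40 | grep -E "pos|force|wid"
python3 -m handwheel '[0,0,-1,0,0,0, 0,0,-3,0,0,0, 0,0,-4,0,0,0, 0,0,-4,0,0,0, 0,0,-4,0,0,0, 0,0,-4,0,0,0, 0,0,-1,0,0,0, 0,0,0,0,0,0, 0,0,0,0,0,0, 0,0,0,0,0,0, 0,0,0,0,0,0]' | grep -E "pos|force|wid"
python3 f.py; python3 bay.py m f .24
```

```text
tcp_pos: [0.4202, 0.2711, 0.1968]
force: [0.3, -0.1, 0.1]
grasp_force: 0.0
tcp_pos: [0.4195, 0.2725, 0.1975]
force: [0.5, -1.4, 3.8]
width: 0.0434
grasp_force: 40.0
tcp_pos: [0.4187, 0.2722, 0.4051]
force: [0.1, 0.0, -5.4]
width: 0.0431
grasp_force: 40.0
force [ 0.13  0.15 -4.79] [0.44 0.57 0.33] w 0.04306851888311749 g 39.99870523810387
t 48.87 turn [-0.    -0.002 -0.   ] rows>= 1.0 shift cm after turn [ -7.19 -42.86   0.25] rows>= 10.863687987765875 j6 -1.31
```

h2 is grit-filled, so it goes to the middle compartment's front place.

```bash
python3 -m handwheel '[-0.3,-2,0,0,0,0, -0.6,-3.7,0,0,0,0, -0.6,-3.7,0,0,0,0, -0.6,-3.7,0,0,0,0, -0.6,-3.7,0,0,0,0, -0.6,-3.7,0,0,0,0, -0.6,-3.7,0,0,0,0, -0.6,-3.7,0,0,0,0, -0.6,-3.7,0,0,0,0, -0.6,-3.7,0,0,0,0, -0.6,-3.7,0,0,0,0, -0.6,-3,0,0,0,0, -0.3,-0.8,0,0,0,0, 0,0,0,0,0,0, 0,0,0,0,0,0]' | grep -E "pos|force|wid"
python3 bay.py m f .114
```

```text
tcp_pos: [0.5287, -0.1474, 0.4066]
force: [-0.9, 0.8, -4.7]
width: 0.0435
grasp_force: 40.0
t 50.12 turn [ 0.002 -0.002 -0.001] rows>= 1.0 shift cm after turn [-0.03 -0.06 12.86] rows>= 3.2157389446807607 j6 -2.13
```

```bash
python3 -m handwheel '[0,-0.1,3.5,0,0,0, 0,0,3.5,0,0,0, 0,0,3,0,0,0, 0,0,2,0,0,0, 0,0,0.7,0,0,0, 0,0,0.3,0,0,0, 0,0,0,0,0,0, 0,0,0,0,0,0]' | grep -E "pos|force|wid"
python3 -m handwheel '[0,0,0.15,0,0,0, 0,0,0.15,0,0,0, 0,0,0,0,0,0, 0,0,0,0,0,0]' | grep -E "pos|force|wid"
```

```text
tcp_pos: [0.5297, -0.1481, 0.2786]
force: [0.3, -0.9, -4.5]
width: 0.0433
grasp_force: 40.0
tcp_pos: [0.5291, -0.1485, 0.2748]
force: [0.7, -0.6, -4.4]
width: 0.0431
grasp_force: 40.0
```

```bash
python3 -m handwheel '[0,0,0.15,0,0,0, 0,0,0.1,0,0,0, 0,0,0,0,0,0, 0,0,0,0,0,0]' | grep -E "pos|force|wid"
python3 -m handwheel '[0,0,0,0,0,0, 0,0,0,0,0,0, 0,0,0,0,0,0, 0,0,0,0,0,0]' 0.69 40 | grep -E "pos|force|wid"
python3 -m handwheel '[0,0,-2,0,0,0, 0,0,-3,0,0,0, 0,0,-3,0,0,0, -2,0,-4,0,0,0, -3,0,-4,0,0,0, -3,0,0,0,0,0, -3,0,0,0,0,0, 0,0,0,0,0,0, 0,0,0,0,0,0]'| grep -E "pos|force|wid"
python3 - <<'E'
from h import *
c=wrist(); im=cv2.resize(c["pixels"],None,fx=1.5,fy=1.5);cv2.imwrite("pics/w10.png",im)
E
```

```text
tcp_pos: [0.5293, -0.1485, 0.2734]
force: [-2.1, 0.9, 6.7]
width: 0.0437
grasp_force: 40.0
tcp_pos: [0.5293, -0.1486, 0.2719]
force: [0.7, 0.7, -0.0]
width: 0.0582
grasp_force: 0.0
tcp_pos: [0.6331, -0.139, 0.4217]
force: [0.2, 0.5, -0.7]
width: 0.0603
grasp_force: 0.0
```

View pics/w10.png

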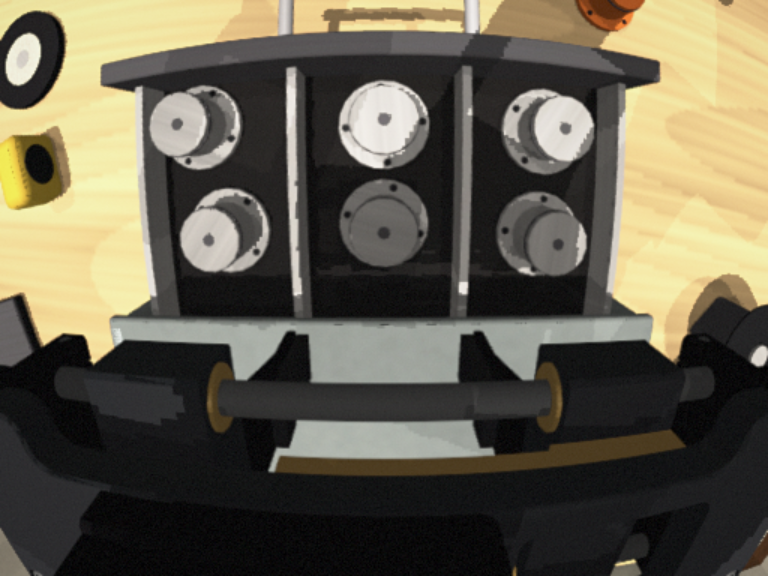

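All six hubs stand in their compartments, two in each, and none touch. Next I turn the tool and take the handle to shut the drawer.

```bash
python3 -m handwheel '[3,0,0,0,0,0, 4,0,0,0,0,0, 4,0,0,0,0,0, 4,0,0,0,0,0, 4,0,0,0,0,0, 1,0,0,0,0,0, 0,0,0,0,0,0]' 0.5 40 | grep pos
python3 -m handwheel '[0,0,0,0,0,0.12, 0,0,0,0,0,0.12, 0,0,0,0,0,0.12, 0,0,0,0,0,0.12, 0,0,0,0,0,0.12, 0,0,0,0,0,0.12, 0,0,0,0,0,0.12, 0,0,0,0,0,0.12, 0,0,0,0,0,0.12, 0,0,0,0,0,0.12, 0,0,0,0,0,0.12, 0,0,0,0,0,0.12, 0,0,0,0,0,0.12, 0,0,0,0,0,0, 0,0,0,0,0,0]' | grep pos
python3 go.py .4316 -.1572 .1185 .0886
```

```text
tcp_pos: [0.4292, -0.1561, 0.422]
tcp_pos: [0.4338, -0.1571, 0.4223]
t 54.42 turn [0.001 0.    0.014] rows>= 1.0 shift cm after turn [ 0.   -0.22 13.98] rows>= 3.495460193784982 j6 -0.69
```

```bash
python3 -m handwheel '[0,-0.2,0,0,0,0.014, 0,0,3.5,0,0,0, 0,0,3.5,0,0,0, 0,0,3.5,0,0,0, 0,0,2.5,0,0,0, 0,0,1,0,0,0, 0,0,0,0,0,0, 0,0,0,0,0,0]' | grep -E "pos|force"
python3 -m handwheel '[0,0,0,0,0,0, 0,0,0,0,0,0, 0,0,0,0,0,0, 0,0,0,0,0,0, 0,0,0,0,0,0, 0,0,0,0,0,0, 0,0,0,0,0,0]' 0 40 | grep -E "pos|force|wid"
```

```text
tcp_pos: [0.4313, -0.1573, 0.282]
force: [0.5, 0.2, 0.5]
grasp_force: 0.0
tcp_pos: [0.4316, -0.1572, 0.283]
force: [2.3, 2.2, 5.9]
width: 0.0114
grasp_force: 40.0
```

```bash
python3 -m handwheel '[0,0.3,0,0,0,0, 0,0.6,0,0,0,0, 0,1,0,0,0,0, 0,1,0,0,0,0, 0,1,0,0,0,0, 0,1,0,0,0,0, 0,1,0,0,0,0, 0,1,0,0,0,0, 0,1,0,0,0,0, 0,1,0,0,0,0, 0,1,0,0,0,0, 0,1,0,0,0,0, 0,1,0,0,0,0, 0,1,0,0,0,0, 0,1,0,0,0,0, 0,1,0,0,0,0, 0,0.6,0,0,0,0, 0,0.3,0,0,0,0, 0,0,0,0,0,0, 0,0,0,0,0,0]' | grep -E "pos|force|wid"
```

```text
tcp_pos: [0.5888, -0.143, 0.2831]
force: [0.9, 3.6, 5.6]
width: 0.011
grasp_force: 40.0
```

```bash
python3 -m handwheel '[0,0.3,0,0,0,0, 0,0.3,0,0,0,0, 0,0.3,0,0,0,0, 0,0,0,0,0,0, 0,0,0,0,0,0]' | grep -E "pos|force|wid"
python3 -m handwheel '[0,0.15,0,0,0,0, 0,0.15,0,0,0,0, 0,0,0,0,0,0, 0,0,0,0,0,0]' | grep -E "pos|force|wid"
```

```text
tcp_pos: [0.5972, -0.1423, 0.2831]
force: [-0.6, 4.4, 7.5]
width: 0.0107
grasp_force: 40.0
tcp_pos: [0.5997, -0.1421, 0.2831]
force: [-2.1, 2.5, 7.1]
width: 0.011
grasp_force: 40.0
```

```bash
python3 -m handwheel '[0,0.15,0,0,0,0, 0,0.1,0,0,0,0, 0,0,0,0,0,0, 0,0,0,0,0,0]' | grep -E "pos|force|wid"
python3 -m handwheel '[0,0.15,0,0,0,0, 0,0.1,0,0,0,0, 0,0,0,0,0,0, 0,0,0,0,0,0]' | grep -E "pos|force|wid"
```

```text
tcp_pos: [0.601, -0.142, 0.283]
force: [-6.2, 1.6, 10.4]
width: 0.0107
grasp_force: 40.0
tcp_pos: [0.602, -0.142, 0.283]
force: [-11.3, -0.8, 13.4]
width: 0.0108
grasp_force: 40.0
```

```bash
python3 -m handwheel '[0,0.15,0,0,0,0, 0,0.1,0,0,0,0, 0,0,0,0,0,0, 0,0,0,0,0,0]' | grep -E "pos|force|wid"
python3 -m handwheel '[0,0,0,0,0,0, 0,0,0,0,0,0, 0,0,0,0,0,0, 0,0,0,0,0,0]' 0.46 | grep -E "pos|force|wid"
python3 -m handwheel '[0,0,-2,0,0,0, 0,0,-3,0,0,0, 0,0,-4,0,0,0, 0,-4,-4,0,0,0, 0,-4,-2,0,0,0, 0,-4,0,0,0,0, 0,-3,0,0,0,0, 0,0,0,0,0,0, 0,0,0,0,0,0]' | grep -E "pos|force|wid"
python3 - <<'E'
from h import *
c=vision.read_camera("scene");a=cv2.imread("pics/scene0.png")[130:330,60:470];b=c["pixels"][130:330,60:470]
cv2.imwrite("pics/fin.png",cv2.resize(np.vstack([a,b]),None,fx=1.48,fy=1.48))
E
```

```text
tcp_pos: [0.603, -0.1419, 0.283]
force: [-16.7, -2.3, 16.6]
width: 0.011
grasp_force: 40.0
tcp_pos: [0.6076, -0.1422, 0.2821]
force: [-0.0, -0.1, -0.2]
width: 0.03
grasp_force: 0.0
tcp_pos: [0.4708, -0.1537, 0.4208]
force: [1.0, -0.1, 0.0]
width: 0.0399
grasp_force: 0.0
```

View pics/fin.png

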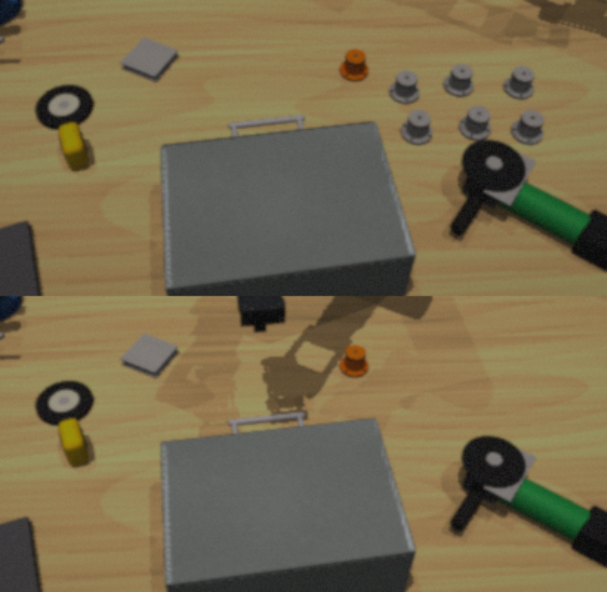

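The force climbed steadily at the end of the push, so the drawer is against its stop. The handle is back at its shut position, the bystanders are unmoved and the gripper is clear.

```bash
python3 -c "
from cell import order; print(order.finish_job())"
```

```text
the job is handed in; nothing more can be done
None
```

I sorted all six hubs by weight (two solid left, two grit-filled middle, two hollow right), pushed the upper drawer shut until the force rose against its stop, and handed the job in; no verdict came back.

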